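# Lay the tea table for a tasting

## Task

Set the tea table for a tasting: put the wooden saucer in the middle of the slate tile and the green cup centred on top of the saucer, and put the red caddy in the middle of the cork coaster. Stand the white cup on the table exactly midway between the tile and the coaster, and the black stone toad on the table straight in front of the teapot's spout, in line with it and with about 25 mm clear between spout tip and toad. Set everything down upright and gently without dropping it, and leave the glass mug and the blue jar where they are.

Things in the scene. Friction and masses are not known exactly. Their poses are not given: they have to be found in the camera images.
- saucer: Loose round cup saucer, a disc of light wood 64 mm across and 12 mm thick, flat on top with a dark brown round middle. Origin: centre of its underside; z up. About 40 g.
- green_cup: Loose handleless tea cup, pale green celadon, 60 mm across the rim, 46 mm across the foot, 46 mm tall, open at the top, wall 4 mm. It stands upright. Origin: centre of its foot; z up. About 70 g.
- white_cup: Loose handleless tea cup, white porcelain, otherwise the same shape as the green one: 60 mm across the rim, 46 mm across the foot, 46 mm tall. Origin: centre of its foot; z up. About 70 g.
- caddy: Loose upright cylindrical tea caddy, red with a brass-coloured closed top, 54 mm across and 72 mm tall. Origin: centre of its underside; z up. About 150 g.
- toad: Loose small toad figurine (tea pet) of black stone with two raised eyes: 50 mm long along its x, its head to its -x, 44 mm wide along its y; the full-width block is 24 mm tall, the narrower back (36 mm wide) reaches 35 mm, the eyes 42 mm. Origin: centre of its underside; z up. It starts with its length (x) roughly along the world's y. About 120 g.
- tile: Fixed square slate tile, blue-grey, 90 by 90 mm and 6 mm thick, lying on the table. Origin: centre of its underside (table level); z up.
- coaster: Fixed round cork coaster, tan, 84 mm across and 6 mm thick, lying on the table 280 mm from the tile, centre to centre. Origin: centre of its underside (table level); z up.
- teapot: Fixed reddish-brown clay teapot, body 78 mm across, 71 mm tall over the knob. Its spout points along its own -x; the spout's tip is 75 mm from the origin, 50 mm above the table. Its slim black handle sticks out to 72 mm along +x, opposite the spout. Origin: centre of its underside; z up.
- mug: Loose glass mug (bystander), 68 mm across, 72 mm tall, handle on its +y side. Origin: centre of its underside. Not to be moved.
- jar: Loose blue ceramic jar (bystander), 58 mm across, 58 mm tall. Origin: centre of its underside. Not to be moved.

How it is judged:
By the outcome, as a careful person would: the job done as asked, in the order asked, and still so for the second after the job is handed in, with the robot touching nothing.
It also fails if it takes over 120 s, if anything falls off the work surface, if the arm or the gripper's body presses on something with over 40 N, if the wrist force passes 120 N, or if a joint passes its speed limit or range.

## Robot

A 6-joint arm with a two-finger parallel gripper is mounted at the origin on the work surface. World frame = base frame: x ahead of the robot, y to its left, z up, the work surface at z = 0. Lengths are in mm, angles in rad, forces in N, time in s.
With the tool pointing down it reaches from about 275 to 850 mm from the base axis. Payload 5.2 kg.
Tool frame: the origin (TCP) lies at the very end of the fingers, on their centre line; the grasp point (between the pads) lies r.grasp_offset behind it (r.grasp_offset is the distance from the TCP to the grasp point, in mm); z points along the fingers, x is the direction in which the jaws open and shut, and the axes are right-handed (so a half turn about z gives the same grasp; the last joint's range is limited). The gripper opens to 85 mm and grips with 20 to 120 N. Pads are 22 mm wide; open, the fingers measure 114 mm over their backs; the gripper's body (76 mm by 85 mm) begins 54 mm behind the grasp point. The pads swing forward as they close: fully open they stand 13 mm farther back than shut.
Start: joints at [1.018, 0.259, 1.535, -0, 1.348, -0.203], TCP at [188.469, 516.705, 210.51] pointing down, gripper open.
Joint ranges: [-3.14, 3.14], [-0.91, 2.08], [0.19, 2.58], [-1.22, 4.36], [0.22, 2.71], [-3.12, 3.12]. Speed limits (rad/s): [2.57, 2.57, 3.14, 3.14, 3.14, 3.14].

## Interface

Orientations are given as [roll, pitch, yaw] about the fixed x, y, z axes, in that order (R = Rz(yaw) Ry(pitch) Rx(roll)).
In Python, from workcell import sensors, read_camera, calibration, r gives the robot as it stands. The module is installed in compiled form; this text tells all that it offers.
- The arm moves only by the shell command python3 -m pendant 'ROWS'. ROWS is text: rows parted by semicolons, each of 5 numbers parted by spaces: the closure, from 0 (fully open) to 1 (shut), then the shift along the tool's x, y, z in m, then the turn about the tool's z in rad. A call has 1 to 20 rows; each row shifts and turns the commanded pose from where the row before left it, along the tool's axes as they then stand; what a row does not reach is not made up. A row lasts 1/10 s, in which the tool goes at most 50 mm and 8.59 degrees, less where a joint would pass 70% of its speed; a pose out of reach is approached as far as the arm can. A call is refused whole if a number of a shift passes 0.05 or a number of a turn 0.15, either way. A call with a gripper value outside its range is refused whole. The fingers move at their own pace and stop on an object; the grip force is fixed at half the most. Time passes only in rows, so rows that do not move let the fingers close. It gives the time, the measured TCP pose, the force and the opening at its end, in the units of the state.
- sensors.read_state(): the state, without advancing time (a new reading comes with each control period).
- read_camera(name): name is "side" or "top"; returns (picture, depth): 480x640x3 uint8, red, green, blue; 480x640 float32, mm along the optical axis (not along the pixel's ray), 0 where there is no reading.
- calibration(name): a dict with "intrinsics" (3x3 intrinsics, pixels), "distortion" ([k1, k2, p1, p2, k3] as OpenCV has them; the pictures are not rectified), "rvec" (rotation vector, rad) and "tvec" (3), from world to camera coordinates, as OpenCV has them. Camera axes: x right, y down, z forward; pixel columns grow to the right and rows downward; lengths in mm; the calibration is good to about 2 mm. A picture is of the moment at which its call begins. calibration takes no time and is no camera call.
- r.finish_job(): hands the job in, once; it reports no verdict.
The state is a dict: "t": time; "joint_positions": joint angles; "qd": joint speeds; "tau": joint torques, N m; "tcp_pos": TCP position; "tool_rot": TCP orientation; "wrist_force": force on the tool from outside, world axes, zero at the start; "ft_torque": the same for the moment, N m; "opening": finger opening in mm.
Only numpy, scipy, OpenCV 4.12 (cv2) and the standard library are available. Lean on these libraries where they do the work, as an engineer would, in place of code of your own. Each camera call takes 0.05 s, during which the arm holds its last target.

## Working session

There is one attempt and no reset: what is moved stays moved. The work goes in short steps, Python scripts to look and compute and a shell command to move; the robot and the scene stay as the last step left them, time stands still between calls to the robot, and variables do not carry over. Pictures are saved under pics/ and viewed, and the job is handed in when it is done.

```bash
mkdir -p pics; ls; cat > h.py <<'E'
import numpy as np, cv2
from workcell import sensors, read_camera, calibration, r
def snap(n,f):
    im,d=read_camera(n); cv2.imwrite(f'pics/{f}.png',im[:,:,::-1]); np.savez(f'pics/{f}.npz',im=im,d=d); return im,d
def load(f):
    a=np.load(f'pics/{f}.npz'); return a['im'],a['d']
def cam(n):
    c=calibration(n); K=np.array(c['intrinsics'],float);D=np.array(c['distortion'],float)
    R=cv2.Rodrigues(np.array(c['rvec'],float))[0]; t=np.array(c['tvec'],float).reshape(3); return K,D,R,t
def plane(n,uv,z):
    K,D,R,t=cam(n); p=cv2.undistortPoints(np.array(uv,float).reshape(-1,1,2),K,D).reshape(-1,2)
    d=np.c_[p,np.ones(len(p))]@R; o=-R.T@t
    return o+d*((z-o[2])/d[:,2])[:,None]
def cloud(n,d):
    K,D,R,t=cam(n); v,u=np.mgrid[0:480,0:640]
    p=cv2.undistortPoints(np.stack([u,v],-1).reshape(-1,1,2).astype(float),K,D).reshape(-1,2)
    P=(np.c_[p,np.ones(len(p))]*d.reshape(-1,1)-t)@R
    P[d.reshape(-1)==0]=np.nan
    return P.reshape(480,640,3)
def proj(n,X):
    K,D,R,t=cam(n); return cv2.projectPoints(np.array(X,float).reshape(-1,3),cv2.Rodrigues(R)[0],t,K,D)[0].reshape(-1,2)
E
python3 - <<'E'
from h import *
snap('top','top0');snap('side','side0')
s=sensors.read_state();print(s);print(r.grasp_offset)
for n in('top','side'):
    K,D,R,t=cam(n);print(n,K,D,-R.T@t,R[2])
E
```

```text
pics
{'t': 0.1, 'joint_positions': array([ 1.01819754e+00,  2.59282330e-01,  1.53595701e+00,  1.21110464e-05,
        1.34798701e+00, -2.02770449e-01]), 'qd': array([ 0.00060109, -0.00175601, -0.00269273,  0.00068652, -0.00088367,
        0.00096713]), 'tau': array([ 2.70705437e-03, -4.46966314e+01, -2.91246289e+01, -4.26849674e-04,
        6.33168049e-03,  4.46689648e-05]), 'tcp_pos': array([188.19949188, 516.27437399, 209.75794583]), 'tool_rot': array([-3.14125209e+00,  1.59785439e-03,  1.22096558e+00]), 'wrist_force': array([0.05071409, 0.50172073, 0.02944761]), 'ft_torque': array([-0.02895533,  0.05465462, -0.01116799]), 'opening': 85.54788058890472}
18.700000000000003
top [[478.15392493   0.         321.69814529]
 [  0.         478.15392493 242.45870919]
 [  0.           0.           1.        ]] [-0.10065368  0.          0.          0.          0.        ] [ 484.89477846   17.90429403 1105.94100789] [ 0.06797943  0.00161851 -0.99768541]
side [[450.43383094   0.         324.66143904]
 [  0.         450.43383094 246.17025909]
 [  0.           0.           1.        ]] [0.0137765 0.        0.        0.        0.       ] [ 235.95209024 -618.45807725  573.92109777] [ 0.38746872  0.71459886 -0.58242292]
```

```bash
echo
```

```text
(no output)
```

View pics/top0.png

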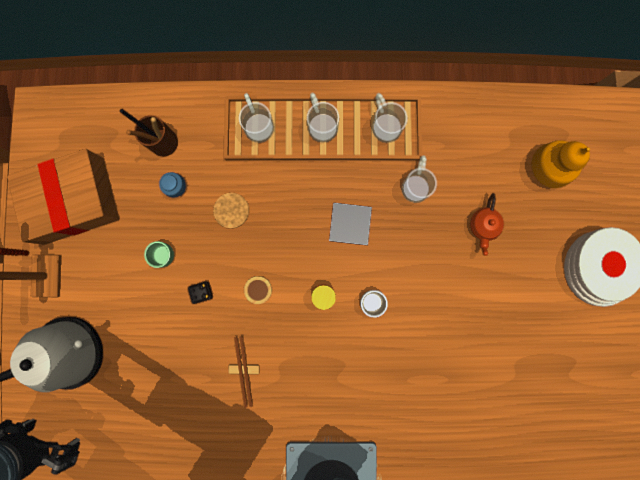

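View pics/side0.png

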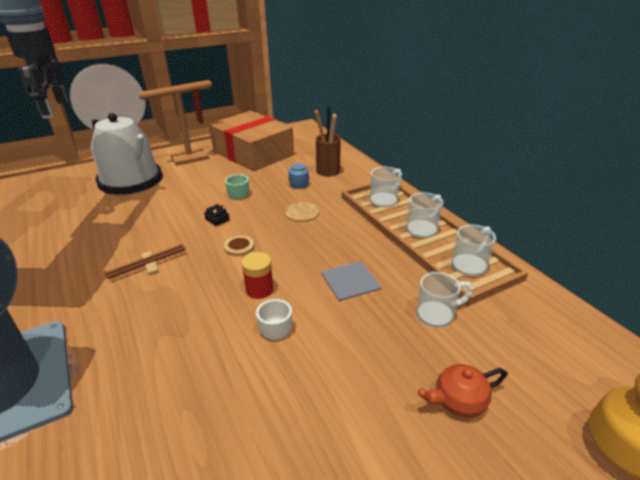

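The top view has world +x up and +y left. The objects, by pixel position:

| Object | Pixel position |
|---|---|
| saucer | (258,290) |
| green cup | (158,255) |
| caddy | (323,297) |
| white cup | (373,303) |
| toad | (200,292) |
| coaster | (231,210) |
| tile | (350,224) |
| teapot | (488,225), spout pointing down to (485,250) |
| jar | (172,184) |
| mug | (419,185) |

Next I measure them by masks in both views.

```bash
python3 - <<'E'
import cv2
for f,b in(('top0',(130,170,520,320)),('side0',(190,150,520,430))):
    im=cv2.imread(f'pics/{f}.png')[b[1]:b[3],b[0]:b[2]]
    s=min(800/im.shape[1],600/im.shape[0]); cv2.imwrite(f'pics/{f}_z.png',cv2.resize(im,None,fx=s,fy=s,interpolation=cv2.INTER_CUBIC));print(s)
E
python3 - <<'E'
from h import *
im,d=load('top0'); hsv=cv2.cvtColor(im,cv2.COLOR_RGB2HSV)
P=cloud('top',d)
for n,(u,v) in dict(saucer=(258,290),green=(158,255),caddy=(323,297),white=(373,303),toad=(200,292),coaster=(231,210),tile=(350,224),pot=(488,225),jar=(172,184),mug=(419,185),table=(290,217),g_rim=(147,255)).items():
    print(n,hsv[v,u],P[v,u].round(1))
for n,(u,v) in dict(saucer=(230,246),caddy=(258,262),coaster=(303,212),tile=(350,281),white=(274,310),table=(300,380)).items():
    i2,d2=load('side0');P2=cloud('side',d2); print(n,cv2.cvtColor(i2,cv2.COLOR_RGB2HSV)[v,u],P2[v,u].round(1))
E
```

```text
2.051282051282051
2.142857142857143
saucer [ 13 163 127] [450.5 165.   13.1]
green [ 57  74 220] [530.4 401.9   4.2]
caddy [ 27 188 220] [437.5  16.7  70. ]
white [110  10 227] [420.8 -98.    5.9]
toad [ 9 41 62] [446.  293.5  33.1]
coaster [ 16 166 177] [635.2 230.5   7.6]
tile [ 21  12 146] [602.8 -45.8   5.3]
pot [  8 184 223] [ 595.5 -350.9   58.5]
jar [102 108 156] [688.2 356.6  54.4]
mug [ 11  24 170] [ 695.2 -208.3    3. ]
table [ 14 190 181] [619.5  93.5   0.7]
g_rim [60 79 68] [528.9 415.4  38.9]
saucer [ 12 185 116] [432.6 170.5  11.8]
caddy [ 21 156 229] [439.9  13.5  71.6]
coaster [ 17 122 203] [635.4 227.    7. ]
tile [107  13 142] [600.8 -48.4   6.2]
white [ 20  33 169] [431.6 -70.8  25.8]
table [ 15 155 197] [ 413.5 -208.7    1.9]
```

View pics/top0_z.png

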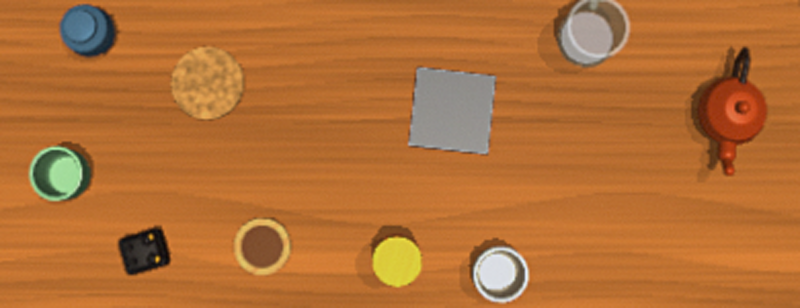

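View pics/side0_z.png

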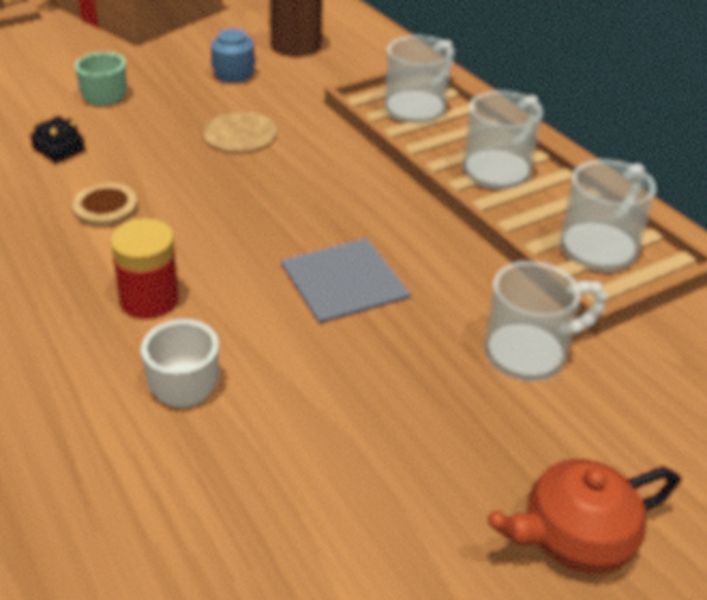

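```bash
cat > meas.py <<'E'
from h import *
# coarse windows; mask -> contour -> rays onto plane -> circle fit
def blob(im,box,fn,z,name='top'):
    x0,y0,x1,y1=box; hsv=cv2.cvtColor(im,cv2.COLOR_RGB2HSV)[y0:y1,x0:x1].astype(int)
    m=fn(hsv[...,0],hsv[...,1],hsv[...,2]).astype(np.uint8)
    m=cv2.morphologyEx(m,cv2.MORPH_OPEN,np.ones((2,2),np.uint8)) if False else m
    cs,_=cv2.findContours(m,cv2.RETR_EXTERNAL,cv2.CHAIN_APPROX_NONE)
    c=max(cs,key=cv2.contourArea); f=np.zeros_like(m); cv2.drawContours(f,[c],-1,1,-1)
    v,u=np.nonzero(f); px=np.c_[u+x0,v+y0].astype(float)
    return plane(name,px,z),plane(name,c.reshape(-1,2)+[x0,y0],z),px
def rep(n,P,C):
    c,rad=cv2.minEnclosingCircle(C[:,:2].astype(np.float32))
    print(n,'centroid',P[:,:2].mean(0).round(1),'minC',np.round(c,1),round(rad,1),'bbox mid',((C.min(0)+C.max(0))/2)[:2].round(1))
E
python3 - <<'E'
from meas import *
im,d=load('top0')
T=[('saucer',(240,272,276,308),lambda h,s,v:~((s>178)&(v>130))&((v>150)&(s<170)|(v<150)&(s<175)),12),
('saucerring',(240,272,276,308),lambda h,s,v:(v>170)&(s<165),12),
('green',(138,236,180,274),lambda h,s,v:(h>40)&(h<90)&(s>30),46),
('white',(355,285,392,322),lambda h,s,v:(s<60)&(v>150),46),
('caddy',(305,280,342,314),lambda h,s,v:(h>21)&(h<33)&(v>150),72),
('coaster',(208,188,254,234),lambda h,s,v:(s<175)&(v>140),6),
('tile',(325,198,376,250),lambda h,s,v:(s<60),6),
('jar',(155,166,192,202),lambda h,s,v:(h>90)&(h<125)&(s>60),40),
('toad',(184,276,216,308),lambda h,s,v:(v<75),24),
('potbody',(466,196,510,262),lambda h,s,v:(h<9)&(s>150)&(v>90),40)]
for n,b,f,z in T:
    P,C,px=blob(im,b,f,z); rep(n,P,C); print('   px',px.mean(0).round(1),px.min(0),px.max(0),len(px))
    if n in('tile','toad'):
        q=cv2.minAreaRect(C[:,:2].astype(np.float32));print('   rect',np.round(q[0],1),np.round(q[1],1),round(q[2],1))
E
```

```text
saucer centroid [451.5 166.5] minC [451.7 166.6] 32.5 bbox mid [451.6 166.3]
   px [257.4 289.6] [244. 276.] [271. 303.] 625
saucerring centroid [450.9 166.7] minC [450.9 166.6] 31.7 bbox mid [451.6 166.3]
   px [257.3 289.8] [244. 276.] [271. 303.] 597
green centroid [530.4 386.3] minC [531.6 385.6] 33.1 bbox mid [530.9 385.3]
   px [158.5 254.2] [145. 241.] [173. 267.] 596
white centroid [422.4 -95.6] minC [422.3 -95.6] 29.7 bbox mid [423.2 -96. ]
   px [373.8 303.4] [361. 290.] [387. 316.] 569
caddy centroid [437.4  16.5] minC [437.6  16.4] 26.1 bbox mid [436.6  15.6]
   px [323.1 297.1] [312. 286.] [335. 309.] 451
coaster centroid [635.4 231.7] minC [635.4 231.8] 42.0 bbox mid [635.5 232. ]
   px [230.6 210. ] [213. 193.] [248. 227.] 986
tile centroid [603.9 -45.9] minC [604.  -45.9] 62.1 bbox mid [604.  -45.9]
   px [350.1 223.5] [329. 203.] [371. 244.] 1475
   rect [604. -46.] [89.  89.2] 83.7
jar centroid [690.1 361. ] minC [689.7 360.8] 30.7 bbox mid [689.9 361.3]
   px [172.1 184.4] [160. 173.] [184. 196.] 479
toad centroid [445.7 296.1] minC [445.7 295.9] 29.9 bbox mid [445.7 295.9]
   px [199.9 292. ] [188. 281.] [212. 303.] 403
   rect [445.7 296.1] [41.8 50.7] 16.1
potbody centroid [ 597.7 -355.2] minC [ 591.9 -351.6] 45.4 bbox mid [ 591.9 -354.3]
   px [487.  224.9] [471. 208.] [502. 247.] 777
```

```bash
python3 - <<'E'
from meas import *
im,d=load('top0')
# pot zoom
a=im[185:265,450:525]; cv2.imwrite('pics/pot_z.png',cv2.resize(a,None,fx=7,fy=7,interpolation=cv2.INTER_NEAREST)[:,:,::-1])
i2,d2=load('side0'); a=i2[355:425,410:515]; cv2.imwrite('pics/pot_s.png',cv2.resize(a,None,fx=7,fy=7,interpolation=cv2.INTER_NEAREST)[:,:,::-1])
# toad edges
P,C,px=blob(im,(184,276,216,308),lambda h,s,v:(v<75),24)
b=cv2.boxPoints(cv2.minAreaRect(C[:,:2].astype(np.float32)));print(b.round(1))
hsv=cv2.cvtColor(im,cv2.COLOR_RGB2HSV)[276:308,184:216].astype(int)
m=(hsv[...,2]>110)&(hsv[...,0]>12)&(hsv[...,1]>180); print([(u+184,v+276) for v,u in np.argwhere(m)][:0])
# green rim: outer ring brightness
P,C,px=blob(im,(138,236,180,274),lambda h,s,v:(h>40)&(h<90)&(s>30)&(v>115),46);rep('green bright',P,C)
# side view cross-check
def S(n,box,f,z):
    P,C,px=blob(i2,box,f,z,'side'); rep('side '+n,P,C); print(px.mean(0).round(1))
S('coaster',(280,195,325,228),lambda h,s,v:(s<135)&(v>140),6)
S('tile',(315,258,390,305),lambda h,s,v:(s<70)&(h>60),6)
S('saucer',(218,230,262,260),lambda h,s,v:(s<130)|(v<130),12)
S('caddytop',(236,248,280,300),lambda h,s,v:(h>14)&(v>130)&(h<30)&(s>100),72)
E
```

```text
[[418.5 314.7]
 [432.6 265.9]
 [472.8 277.6]
 [458.7 326.3]]
[]
green bright centroid [530.7 389.6] minC [530.9 389.8] 29.6 bbox mid [530.9 389.8]
side coaster centroid [635.5 234.4] minC [637.2 234.7] 43.5 bbox mid [635.6 234.6]
[301.7 211. ]
side tile centroid [602.4 -46.2] minC [602.5 -43.9] 60.3 bbox mid [603.2 -44.5]
[350.1 280.4]
side saucer centroid [450.7 167.4] minC [451.8 166.2] 36.4 bbox mid [451.5 165.9]
[238.5 244.3]
side caddytop centroid [439.1  15.3] minC [434.6   5.2] 66.6 bbox mid [437.9   5.2]
[257.2 261.6]
```

```bash
python3 - <<'E'
from h import *
im,d=load('top0')
a=im[270:314,178:222]; cv2.imwrite('pics/toad_z.png',cv2.resize(a,None,fx=12,fy=12,interpolation=cv2.INTER_NEAREST)[:,:,::-1])
E
```

```text
(no output)
```

View pics/pot_z.png

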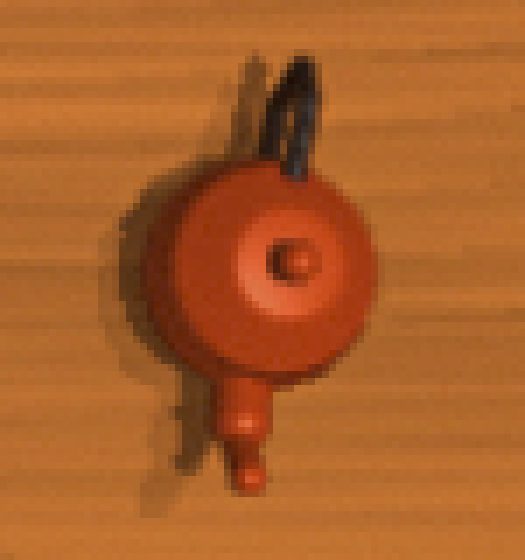

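View pics/pot_s.png

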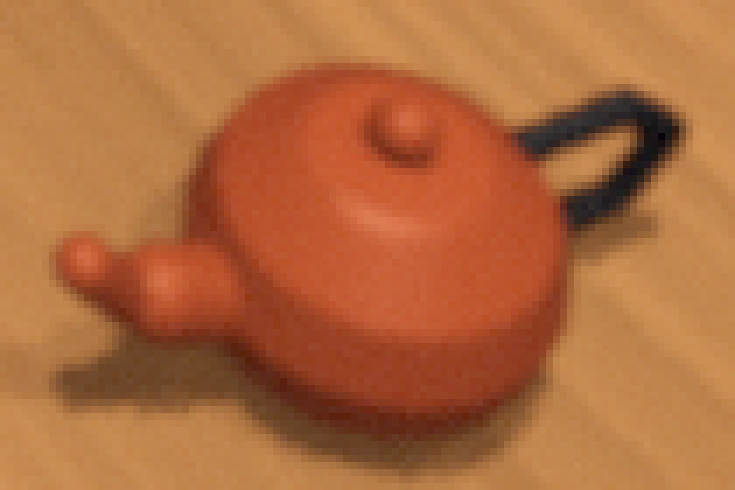

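View pics/toad_z.png

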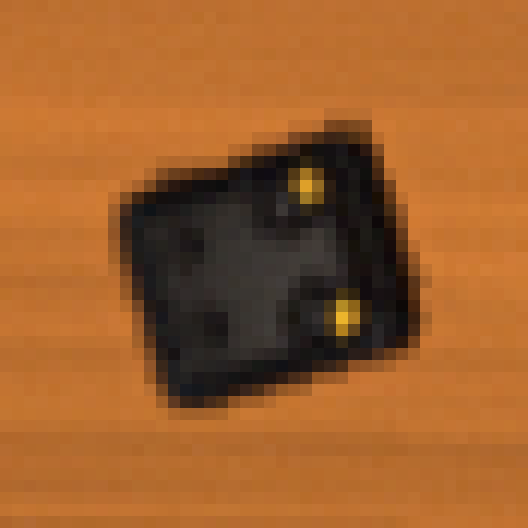

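```bash
python3 - <<'E'
from h import *
for n,uv,z in(('knob',(491.4,222.2),66),('tip',(485.2,253.4),50),('body',(486.9,223.2),35),('body',(486.9,223.2),30),('handle top end',(492.6,193.8),50)):
    print(n,plane('top',[uv],z)[0].round(1))
K2=dict(tip=(410+80/7-.5,355+258/7-.5),knob=(410+405/7-.5,355+122/7-.5),hand=(410+672/7,355+130/7))
print('side tip',plane('side',[K2['tip']],50).round(1),'knob',plane('side',[K2['knob']],66).round(1),'handle',plane('side',[K2['hand']],50).round(1))
im,d=load('top0');P=cloud('top',d)
print('tip depth',P[251:255,484:488,2].round(0), 'handle',P[193:197,491:494,2].round(0))
b=P[195:260,465:510].reshape(-1,3);b=b[b[:,2]>6]
i2,d2=load('side0');Q=cloud('side',d2)[355:425,410:515].reshape(-1,3);Q=Q[Q[:,2]>8]
A=np.r_[b,Q]
for B,nm in((b,'t'),(Q,'s')):
  for lo,hi in((15,30),(30,45)):
    g=B[(B[:,2]>lo)&(B[:,2]<hi)];print(nm,lo,hi,g[:,:2].min(0),g[:,:2].max(0),len(g))
E
```

```text
knob [ 601.  -356.2   66. ]
tip [ 532.6 -346.    50. ]
body [ 602.1 -356.7   35. ]
body [ 602.6 -358.5   30. ]
handle top end [ 667.3 -366.6   50. ]
side tip [[ 535.8 -340.4   50. ]] knob [[ 603.2 -354.5   66. ]] handle [[ 660.8 -374.7   50. ]]
tip depth [[55. 57. 56. 54.]
 [53. 54. 55. 58.]
 [57. 56. 56. 57.]
 [51. 56. 58. 53.]] handle [[ 2. 41. 44.]
 [-3. 43. 46.]
 [38. 42. 46.]
 [37. 42. 50.]]
t 15 30 [ 548.07851365 -376.79273995] [ 663.96372325 -321.43856933] 70
t 30 45 [ 542.96478593 -391.74827539] [ 666.60916826 -320.81057549] 298
s 15 30 [ 544.99626989 -393.95475251] [ 665.32194075 -333.53631026] 289
s 30 45 [ 532.29884789 -393.96863517] [ 672.12126545 -321.71364329] 861
```

```bash
cat >> h.py <<'E'
def tri(uvt,uvs):
    out=[]
    for n,uv in(('top',uvt),('side',uvs)):
        K,D,R,t=cam(n);p=cv2.undistortPoints(np.array(uv,float).reshape(1,1,2),K,D).reshape(2)
        d=R.T@np.r_[p,1];out.append((-R.T@t,d/np.linalg.norm(d)))
    (a,u),(b,v)=out
    s=np.linalg.lstsq(np.c_[u,-v],b-a,rcond=None)[0]; p,q=a+s[0]*u,b+s[1]*v
    return (p+q)/2,np.linalg.norm(p-q)
E
python3 - <<'E'
from h import *
print('tip',tri((485.2,253.4-.8),(410+82/7-.5,355+258/7-.5)))
print('knob',tri((491.4,222.2),(410+405/7-.5,355+122/7-.5)))
print('handle',tri((492.6,194.2),(410+668/7-.5,355+128/7-.5)))
print('green', tri((158.5-.5,254),(237,186)))
E
```

```text
tip (array([ 533.56293352, -343.73327748,   55.55228217]), np.float64(1.2665755741109994))
knob (array([ 601.03899598, -355.55622852,   68.40535001]), np.float64(0.8241097116043382))
handle (array([ 667.53395469, -369.26740982,   41.82602562]), np.float64(0.7329861519782743))
green (array([531.06840791, 394.26932893,  26.89575251]), np.float64(1.3535324309659185))
```

```bash
python3 -m pendant '0 0 0 0 -0.15; 0 0 0 0 -0.15; 0 0 0 0 -0.05; 0 -0.032 0.024 0.006 0; 0 -0.032 0.024 0.006 0; 0 -0.032 0.024 0.006 0; 0 -0.032 0.024 0.006 0; 0 -0.032 0.024 0.006 0; 0 -0.032 0.024 0.006 0; 0 -0.032 0.024 0.006 0; 0 -0.032 0.024 0.006 0; 0 -0.032 0.024 0.006 0; 0 -0.032 0.024 0.006 0; 0 -0.03 0.023 0.01 0; 0 0 0 0 0; 0 0 0 0 0'
```

```text
t: 1.7
tcp_pos: [451.2, 166.1, 139.9]
tool_rot: [-3.14, -0.0, 1.569]
wrist_force: [0.3, -0.3, -0.6]
opening: 85.2
```

```bash
python3 - <<'E'
from h import *
snap('top','a1');im,_=snap('side','a2')
x,y=proj('side',[[451,166,140]])[0].astype(int);print(x,y, proj('top',[[451,166,140],[451,208,150],[451,124,150]]), proj('side',[[451,208,153],[451,124,153],[451,208,140],[451,124,140]]))
def crop(im,x,y,h,f,s):
    a=im[max(0,y-h):y+h,max(0,x-h):x+h];cv2.imwrite(f'pics/{f}.png',cv2.resize(a,None,fx=s,fy=s,interpolation=cv2.INTER_CUBIC)[:,:,::-1])
crop(im,x,y,60,'a2z',5)
E
```

```text
231 192 [[249.05046492 291.70552008]
 [227.4109707  291.78340616]
 [269.24906828 291.95433135]] [[223.72252197 177.76564935]
 [237.85050482 195.44707121]
 [224.58496341 183.47038838]
 [238.64668068 201.38866607]]
```

View pics/a2z.png

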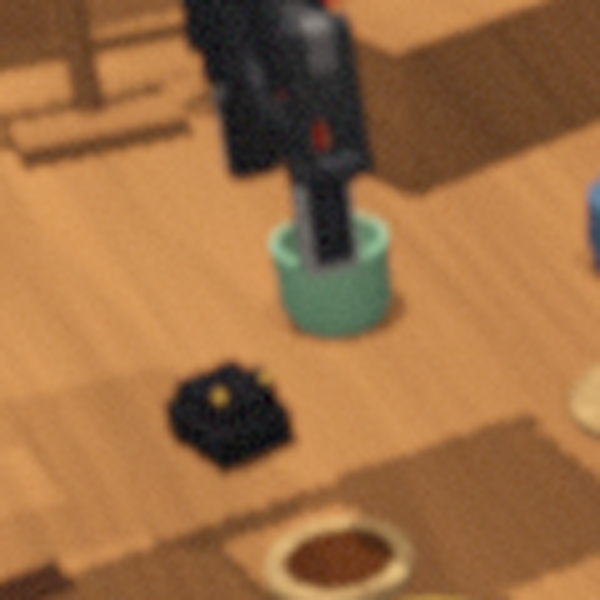

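View pics/a1.png

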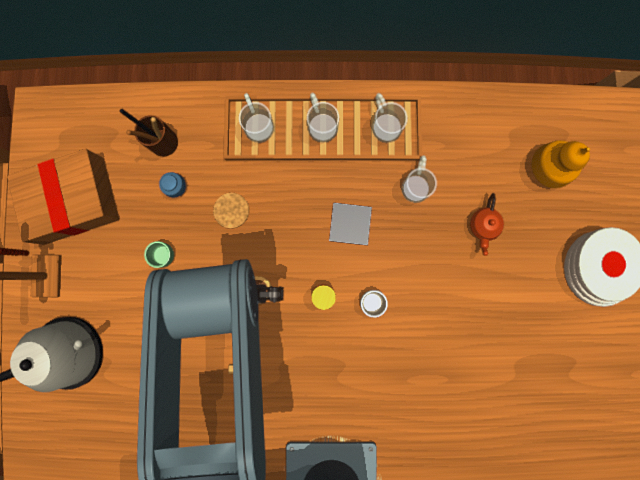

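```bash
python3 - <<'E'
from h import *
im,d=load('a2');P=cloud('side',d)
for v in range(158,194,3): print(v,[tuple(P[v,u].round(0).astype(int)) for u in (228,232,236,240)], im[v,236])
E
```

```text
158 [(np.int64(441), np.int64(120), np.int64(234)), (np.int64(442), np.int64(97), np.int64(243)), (np.int64(458), np.int64(129), np.int64(226)), (np.int64(458), np.int64(104), np.int64(236))] [86 43 37]
161 [(np.int64(440), np.int64(117), np.int64(229)), (np.int64(440), np.int64(95), np.int64(238)), (np.int64(590), np.int64(577), np.int64(9)), (np.int64(461), np.int64(114), np.int64(226))] [79 46 39]
164 [(np.int64(438), np.int64(115), np.int64(225)), (np.int64(439), np.int64(93), np.int64(233)), (np.int64(448), np.int64(97), np.int64(230)), (np.int64(454), np.int64(94), np.int64(230))] [64 63 67]
167 [(np.int64(438), np.int64(116), np.int64(219)), (np.int64(439), np.int64(95), np.int64(227)), (np.int64(446), np.int64(93), np.int64(226)), (np.int64(453), np.int64(94), np.int64(224))] [35 32 37]
170 [(np.int64(556), np.int64(550), np.int64(-1)), (np.int64(439), np.int64(98), np.int64(220)), (np.int64(450), np.int64(111), np.int64(212)), (np.int64(457), np.int64(111), np.int64(210))] [34 30 34]
173 [(np.int64(549), np.int64(531), np.int64(0)), (np.int64(444), np.int64(117), np.int64(20
[... 627 characters left out ...]
), np.int64(113), np.int64(188)), (np.int64(455), np.int64(112), np.int64(186))] [31 30 29]
185 [(np.int64(503), np.int64(379), np.int64(44)), (np.int64(441), np.int64(119), np.int64(180)), (np.int64(446), np.int64(111), np.int64(183)), (np.int64(456), np.int64(119), np.int64(176))] [90 89 81]
188 [(np.int64(503), np.int64(382), np.int64(34)), (np.int64(511), np.int64(373), np.int64(36)), (np.int64(519), np.int64(367), np.int64(37)), (np.int64(529), np.int64(364), np.int64(36))] [ 97 125  98]
191 [(np.int64(503), np.int64(385), np.int64(24)), (np.int64(510), np.int64(374), np.int64(28)), (np.int64(518), np.int64(368), np.int64(28)), (np.int64(528), np.int64(366), np.int64(27))] [ 95 124  97]
```

```bash
python3 -m pendant '1 0 0 0 0; 1 0 0 0 0; 1 0 0 0 0; 1 0 0 0 0; 1 0 0 0 0; 1 0 0 0 0; 1 0 0 0 0; 1 0 0 0 0'; python3 - <<'E'
from h import *
im,d=snap('side','a3');P=cloud('side',d)
a=im[120:230,180:290];cv2.imwrite('pics/a3z.png',cv2.resize(a,None,fx=5,fy=5,interpolation=cv2.INTER_CUBIC)[:,:,::-1])
print(proj('side',[[451,166,140],[451,166,160]]),sensors.read_state()['opening'])
E
```

```text
t: 2.6
tcp_pos: [451.6, 166.7, 140.5]
tool_rot: [-3.142, 0.0, 1.571]
wrist_force: [-0.0, 0.5, 0.4]
opening: -0.0
[[231.38236728 192.13147943]
 [230.09565972 183.13346381]] 0.1813249835832497
```

View pics/a3z.png

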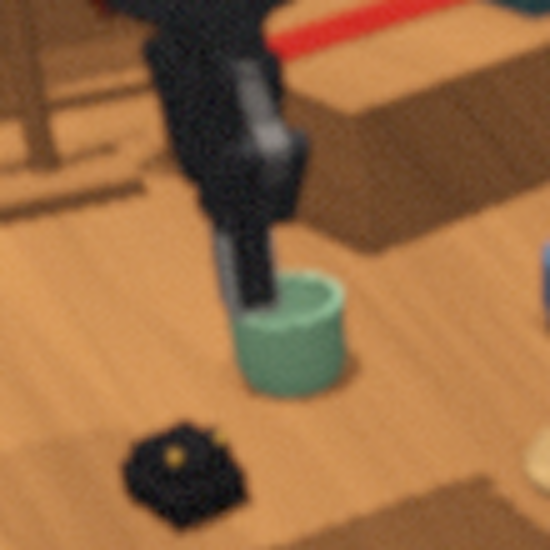

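```bash
python3 -m pendant '1 0 0.035 0.02 0; 1 0 0.035 0.03 0; 1 0 0 0.03 0; 1 0 0 0.03 0; 1 0 0 0.01 0; 1 0 0 0 0; 1 0 0 0 0'; python3 - <<'E'
from h import *
im,d=snap('side','a4');P=cloud('side',d)
u,v=proj('side',[[521,166,20]])[0].astype(int)
a=im[v-50:v+50,u-50:u+50];cv2.imwrite('pics/a4z.png',cv2.resize(a,None,fx=6,fy=6,interpolation=cv2.INTER_CUBIC)[:,:,::-1])
print(u,v,proj('side',[[521,166,0],[521,166,20],[521,166,40]]))
E
```

```text
t: 3.35
tcp_pos: [522.3, 166.9, 21.6]
tool_rot: [3.14, -0.0, 1.571]
wrist_force: [-0.0, 0.4, 0.9]
opening: 0.1
268 232 [[269.34918716 240.12421195]
 [268.65483455 232.68179301]
 [267.9435418  225.06240968]]
```

View pics/a4z.png

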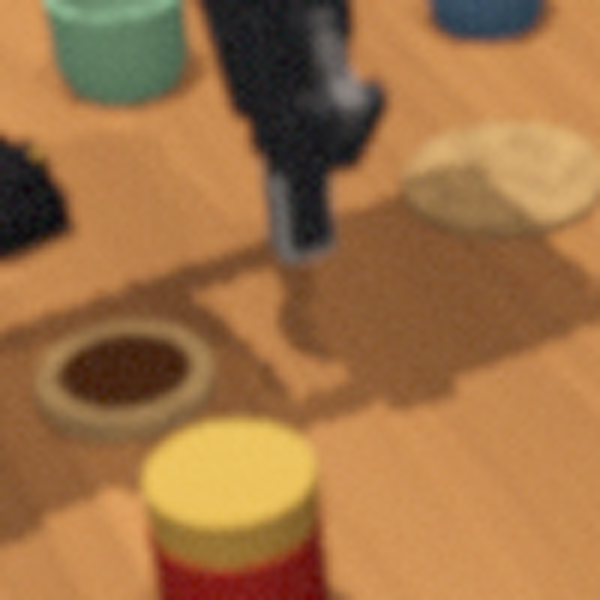

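```bash
python3 -m pendant '1 0 0 0.006 0; 1 0 0 0.006 0; 1 0 0 0.003 0; 1 0 0 0.002 0; 1 0 0 0 0'; python3 -m pendant '1 0 0 0.001 0; 1 0 0 0.001 0;1 0 0 0 0'; python3 -m pendant '1 0 0 0.001 0; 1 0 0 0.001 0;1 0 0 0 0'
```

```text
t: 3.9
tcp_pos: [521.2, 166.7, 3.2]
tool_rot: [-3.141, 0.0, 1.571]
wrist_force: [-0.4, 0.4, 0.0]
opening: -0.1
t: 4.2
tcp_pos: [521.5, 166.8, 1.4]
tool_rot: [-3.142, 0.0, 1.571]
wrist_force: [-0.0, 0.1, -0.0]
opening: 0.0
t: 4.5
tcp_pos: [521.5, 166.8, -0.6]
tool_rot: [-3.141, -0.0, 1.571]
wrist_force: [-0.4, 0.5, 0.3]
opening: -0.0
```

```bash
python3 -m pendant '1 0 0 0.002 0; 1 0 0 0.002 0;1 0 0 0 0';python3 -m pendant '1 0 0 0.002 0; 1 0 0 0.002 0;1 0 0 0 0'; python3 - <<'E'
from h import *
im,d=snap('side','a5')
u,v=268,232
a=im[v-50:v+50,u-50:u+50];cv2.imwrite('pics/a5z.png',cv2.resize(a,None,fx=6,fy=6,interpolation=cv2.INTER_CUBIC)[:,:,::-1])
E
```

```text
t: 4.8
tcp_pos: [521.3, 166.7, -4.8]
tool_rot: [-3.141, 0.0, 1.571]
wrist_force: [0.5, -0.2, -0.6]
opening: -0.2
t: 5.1
tcp_pos: [521.3, 166.7, -8.8]
tool_rot: [-3.141, 0.0, 1.571]
wrist_force: [-0.4, -0.2, 0.0]
opening: 0.1
```

View pics/a5z.png

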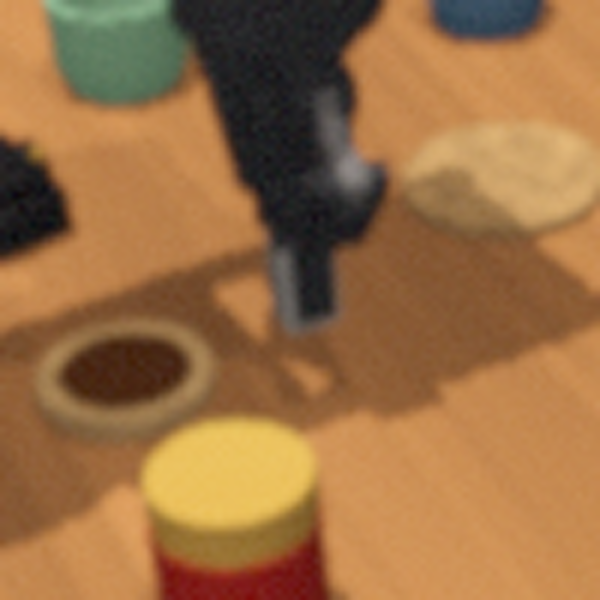

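The fingertips still show clear of the table (crop (305,330)) although TCP z reads −8.8. The reported TCP therefore lies about 19 mm beyond the real tips, so I find the exact offset by a gentle touch.

```bash
python3 -m pendant '1 0 0 0.002 0; 1 0 0 0.002 0;1 0 0 0 0';python3 -m pendant '1 0 0 0.001 0;1 0 0 0 0';python3 -m pendant '1 0 0 0.001 0; 1 0 0 0 0'; python3 -m pendant '1 0 0 0.001 0; 1 0 0 0 0'; python3 -m pendant '1 0 0 0.001 0; 1 0 0 0 0'
```

```text
t: 5.45
tcp_pos: [521.3, 166.7, -12.8]
tool_rot: [-3.141, 0.0, 1.571]
wrist_force: [-0.6, 1.1, 0.1]
opening: 0.3
t: 5.65
tcp_pos: [521.5, 166.7, -13.6]
tool_rot: [-3.141, 0.0, 1.571]
wrist_force: [1.3, -0.1, -0.2]
opening: 0.1
t: 5.85
tcp_pos: [521.5, 166.7, -14.6]
tool_rot: [-3.141, 0.0, 1.571]
wrist_force: [-0.5, -0.0, -0.4]
opening: 0.2
t: 6.05
tcp_pos: [521.4, 166.8, -15.6]
tool_rot: [-3.141, 0.0, 1.571]
wrist_force: [0.1, 0.3, -1.1]
opening: -0.0
t: 6.25
tcp_pos: [521.5, 166.8, -16.6]
tool_rot: [-3.141, 0.0, 1.571]
wrist_force: [0.6, -0.5, -0.6]
opening: -0.1
```

```bash
python3 -m pendant '1 0 0 0.001 0;1 0 0 0 0';python3 -m pendant '1 0 0 0.001 0; 1 0 0 0 0'
```

```text
t: 6.45
tcp_pos: [521.4, 166.8, -17.6]
tool_rot: [-3.141, 0.0, 1.571]
wrist_force: [-0.5, 0.3, -0.4]
opening: -0.1
t: 6.65
tcp_pos: [521.5, 166.7, -18.6]
tool_rot: [-3.141, 0.0, 1.571]
wrist_force: [0.6, 0.9, 0.6]
opening: -0.4
```

```bash
python3 -m pendant '1 0 0 0.0007 0;1 0 0 0 0';python3 -m pendant '1 0 0 0.0007 0; 1 0 0 0 0'
```

```text
t: 6.85
tcp_pos: [521.5, 166.7, -19.3]
tool_rot: [-3.141, 0.0, 1.571]
wrist_force: [-0.5, -0.7, -0.7]
opening: -0.2
t: 7.05
tcp_pos: [521.5, 166.8, -20.0]
tool_rot: [-3.142, 0.0, 1.571]
wrist_force: [-0.4, 0.4, 0.4]
opening: -0.0
```

```bash
python3 -m pendant '1 0 0 0.0007 0;1 0 0 0 0';python3 -m pendant '1 0 0 0.0007 0; 1 0 0 0 0'; python3 - <<'E'
from h import *
im,d=snap('side','a6')
u,v=268,232
a=im[v-50:v+50,u-50:u+50];cv2.imwrite('pics/a6z.png',cv2.resize(a,None,fx=6,fy=6,interpolation=cv2.INTER_CUBIC)[:,:,::-1])
E
```

```text
t: 7.25
tcp_pos: [521.5, 166.8, -20.7]
tool_rot: [-3.141, 0.0, 1.571]
wrist_force: [0.1, 0.0, -0.2]
opening: -0.1
t: 7.45
tcp_pos: [521.5, 166.8, -20.7]
tool_rot: [3.142, 0.0, 1.571]
wrist_force: [-2.4, -0.7, 5.5]
opening: 0.3
```

View pics/a6z.png

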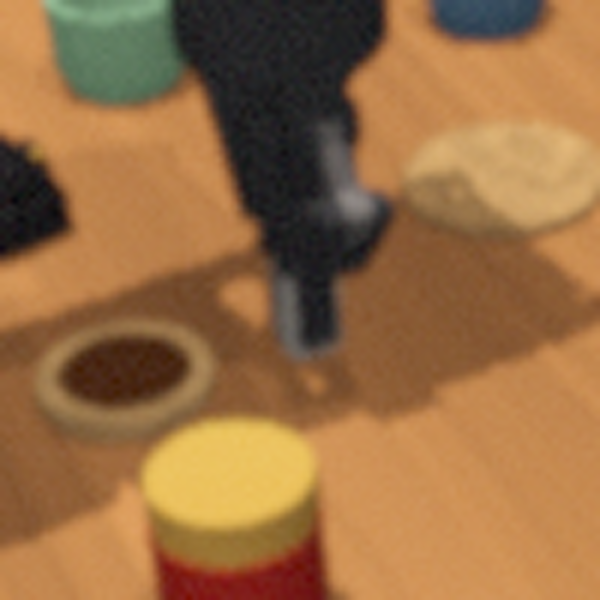

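```bash
python3 -m pendant '1 0 0 -0.02 0; 0 0 0 -0.025 0; 0 0 -0.035 0 0; 0 0 -0.035 0 0;  0 0 0 0.01 0; 0 0 0 0.01 0; 0 0 0 0 0; 0 0 0 0 0; 0 0 0 0 0'; python3 - <<'E'
from h import *
im,d=snap('side','a7')
u,v=proj('side',[[451,166,20]])[0].astype(int);print(u,v)
a=im[v-50:v+50,u-50:u+50];cv2.imwrite('pics/a7z.png',cv2.resize(a,None,fx=6,fy=6,interpolation=cv2.INTER_CUBIC)[:,:,::-1])
E
```

```text
t: 8.4
tcp_pos: [452.6, 166.7, 3.7]
tool_rot: [3.141, -0.0, 1.571]
wrist_force: [-0.4, -0.0, -0.3]
opening: 85.5
238 241
```

View pics/a7z.png

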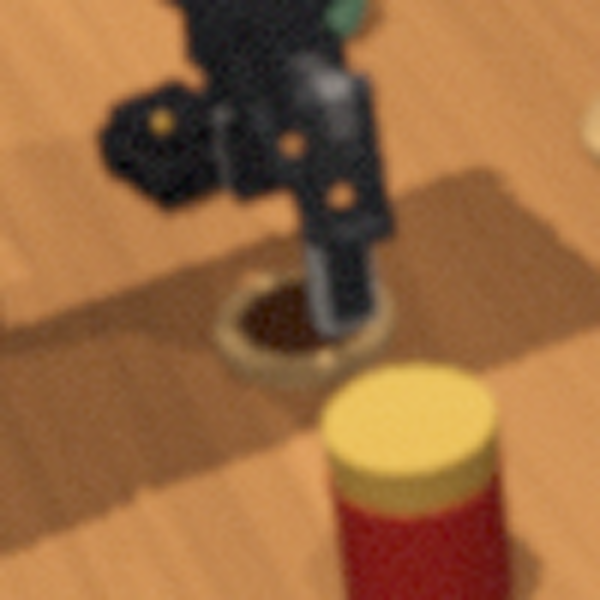

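```bash
python3 -m pendant '0 0 0 0.012 0; 0 0 0 0.01 0; 0 0 0 0.005 0; 0 0 0 0 0; 0.2 0 0 0 0; 0.2 0 0 0 0; 0.3 0 0 0 0; 0.3 0 0 0 0; 1 0 0 0 0; 1 0 0 0 0; 1 0 0 0 0'; python3 - <<'E'
from h import *
im,d=snap('side','a8')
u,v=238,241
a=im[v-50:v+50,u-50:u+50];cv2.imwrite('pics/a8z.png',cv2.resize(a,None,fx=6,fy=6,interpolation=cv2.INTER_CUBIC)[:,:,::-1])
E
```

```text
t: 9.55
tcp_pos: [451.9, 166.8, -22.1]
tool_rot: [3.14, -0.0, 1.571]
wrist_force: [-2.5, -0.7, 9.8]
opening: 60.7
```

View pics/a8z.png

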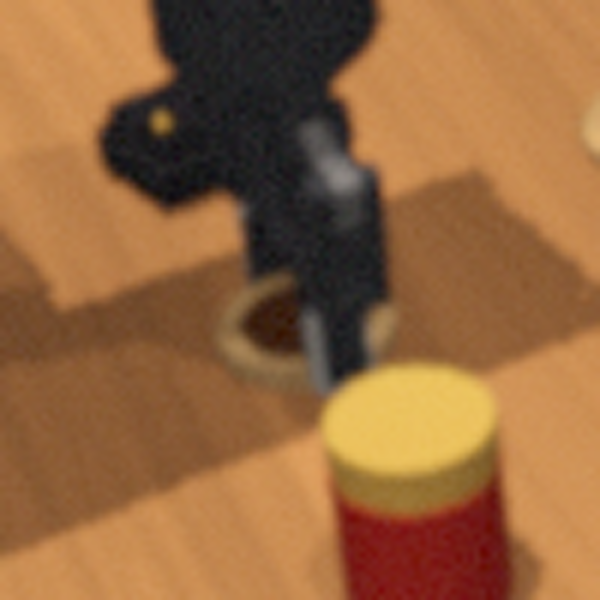

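```bash
python3 -m pendant '1 0 0 -0.002 0; 1 0 0 -0.004 0; 1 0 0 -0.01 0; 1 0 0 -0.02 0; 1 0 0 -0.03 0; 1 0 0 0 0; 1 0 0 0 0'; python3 - <<'E'
from h import *
im,d=snap('side','a9')
u,v=238,220
a=im[v-50:v+50,u-50:u+50];cv2.imwrite('pics/a9z.png',cv2.resize(a,None,fx=6,fy=6,interpolation=cv2.INTER_CUBIC)[:,:,::-1])
E
```

```text
t: 10.3
tcp_pos: [452.2, 166.9, 43.7]
tool_rot: [3.139, -0.0, 1.571]
wrist_force: [-0.9, 0.3, -0.6]
opening: 60.6
```

View pics/a9z.png

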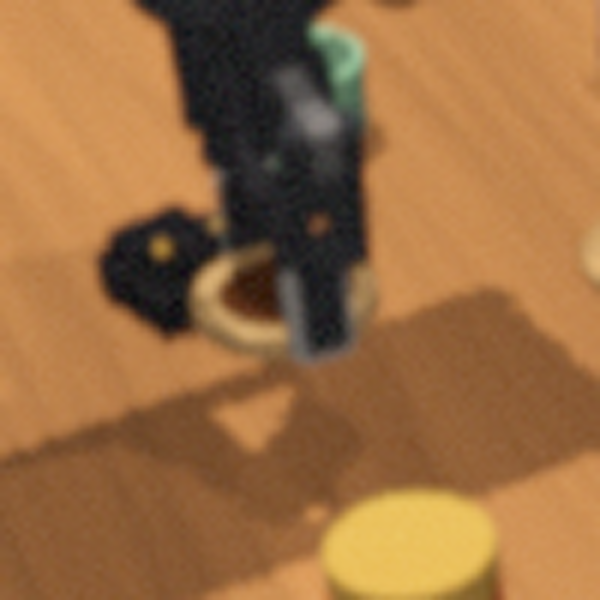

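```bash
python3 -m pendant '1 -0.01 0.008 0 0; 1 -0.024 0.017 0 0; 1 -0.024 0.017 0 0; 1 -0.024 0.017 0 0; 1 -0.024 0.017 0 0; 1 -0.024 0.017 0 0; 1 -0.024 0.017 0 0; 1 -0.024 0.017 0 0; 1 -0.024 0.017 0 0; 1 -0.011 0.008 0 0; 1 0 0 0.01 0; 1 0 0 0.01 0; 1 0 0 0 0; 1 0 0 0 0'; python3 - <<'E'
from h import *
im,d=snap('side','b1')
u,v=proj('side',[[604,-46,20]])[0].astype(int)
a=im[v-60:v+60,u-60:u+60];cv2.imwrite('pics/b1z.png',cv2.resize(a,None,fx=5,fy=5,interpolation=cv2.INTER_CUBIC)[:,:,::-1])
E
```

```text
t: 11.75
tcp_pos: [602.2, -44.8, 21.8]
tool_rot: [-3.139, -0.001, 1.572]
wrist_force: [-0.1, -0.6, -0.4]
opening: 60.9
```

View pics/b1z.png

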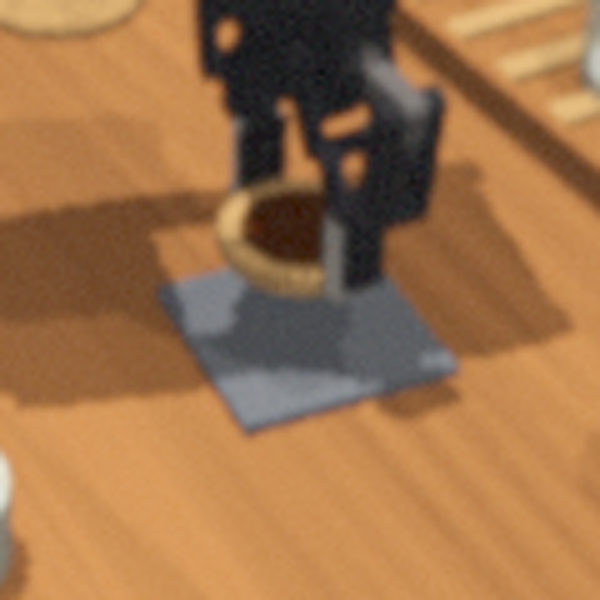

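```bash
python3 -m pendant '1 -0.001 0.002 0.01 0; 1 0 0 0.01 0; 1 0 0 0.008 0; 1 0 0 0.004 0; 1 0 0 0.002 0; 1 0 0 0 0; 1 0 0 0 0'; python3 -m pendant '1 0 0 0.0015 0; 1 0 0 0.001 0; 1 0 0 0 0'; python3 - <<'E'
from h import *
im,d=snap('side','b2')
u,v=proj('side',[[604,-46,20]])[0].astype(int)
a=im[v-60:v+60,u-60:u+60];cv2.imwrite('pics/b2z.png',cv2.resize(a,None,fx=5,fy=5,interpolation=cv2.INTER_CUBIC)[:,:,::-1])
E
```

```text
t: 12.5
tcp_pos: [605.8, -47.3, -11.1]
tool_rot: [3.141, 0.0, 1.571]
wrist_force: [-0.3, -0.0, 0.3]
opening: 60.4
t: 12.8
tcp_pos: [605.5, -47.2, -13.8]
tool_rot: [-3.142, 0.0, 1.571]
wrist_force: [0.3, 0.1, -0.5]
opening: 60.7
```

View pics/b2z.png

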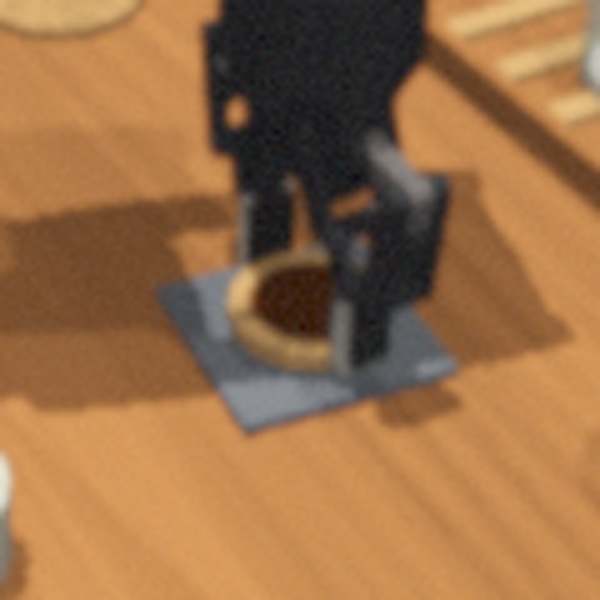

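```bash
python3 -m pendant '1 0.0012 -0.0013 0 0; 1 0 0 0.0007 0; 1 0 0 0 0; 1 0 0 0 0';  python3 -m pendant '1 0 0 0.0007 0; 1 0 0 0 0'; python3 -m pendant '1 0 0 0.0007 0; 1 0 0 0 0'; python3 -m pendant '1 0 0 0.0007 0; 1 0 0 0 0'
```

```text
t: 13.25
tcp_pos: [604.3, -46.0, -14.5]
tool_rot: [-3.142, -0.0, 1.571]
wrist_force: [-0.4, 0.1, -0.1]
opening: 60.9
t: 13.45
tcp_pos: [604.3, -46.0, -15.3]
tool_rot: [-3.142, -0.0, 1.571]
wrist_force: [-0.5, 0.1, -0.3]
opening: 60.7
t: 13.65
tcp_pos: [604.3, -46.0, -15.9]
tool_rot: [-3.142, -0.0, 1.571]
wrist_force: [0.8, 0.6, 0.6]
opening: 60.9
t: 13.85
tcp_pos: [604.4, -46.0, -16.0]
tool_rot: [3.141, 0.0, 1.571]
wrist_force: [-1.6, 0.9, 4.1]
opening: 60.5
```

```bash
python3 -m pendant '0.24 0 0 0 0; 0.2 0 0 0 0; 0.1 0 0 0 0; 0 0 0 0 0; 0 0 0 0 0; 0 0 0 -0.01 0; 0 0 0 -0.02 0; 0 0 0 -0.04 0; 0 0 0 -0.04 0; 0 0 0 0 0'; python3 - <<'E'
from h import *
im,d=snap('side','b3')
u,v=proj('side',[[604,-46,20]])[0].astype(int)
a=im[v-60:v+60,u-60:u+60];cv2.imwrite('pics/b3z.png',cv2.resize(a,None,fx=5,fy=5,interpolation=cv2.INTER_CUBIC)[:,:,::-1])
snap('top','b3t')
E
```

```text
t: 14.85
tcp_pos: [608.6, -47.0, 100.6]
tool_rot: [3.13, 0.003, 1.571]
wrist_force: [0.9, -0.2, 0.2]
opening: 85.4
```

View pics/b3z.png

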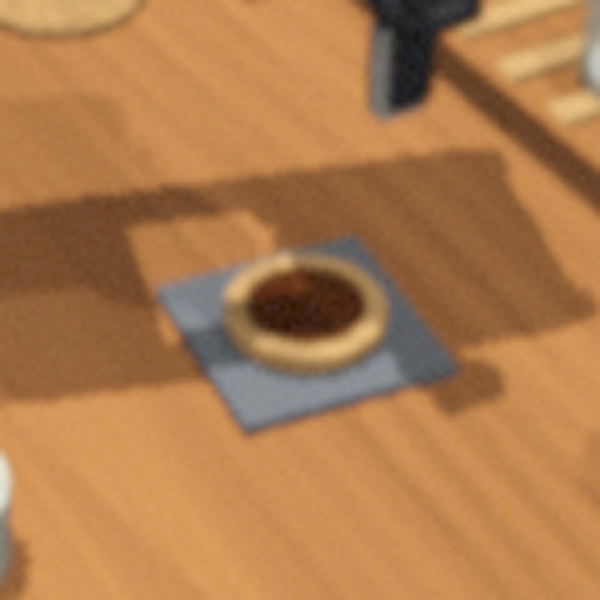

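View pics/b3t.png

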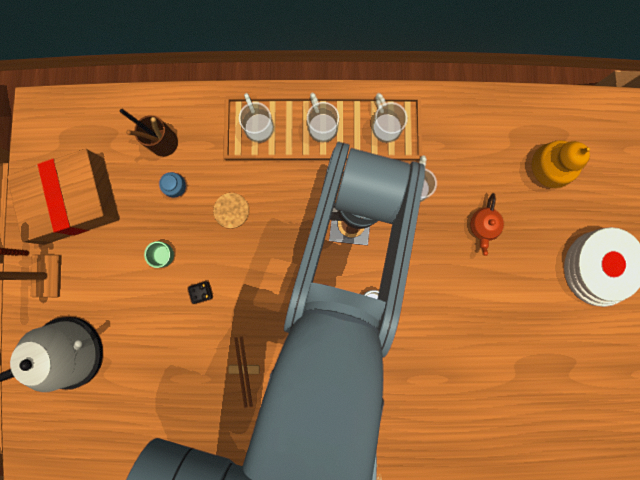

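```bash
python3 -m pendant '0 0.02 -0.0035 0 0; 0 0.04 -0.007 0 0; 0 0.04 -0.007 0 0; 0 0.04 -0.007 0.004 0; 0 0.04 -0.007 0.004 0; 0 0.04 -0.007 0.004 0; 0 0.04 -0.007 0.004 0; 0 0.04 -0.007 0.004 0; 0 0.04 -0.007 0.004 0; 0 0.04 -0.007 0.004 0; 0 0.04 -0.007 0.004 0; 0 0.016 0 0.004 0; 0 0 0 0.004 0; 0 0 0 0 0; 0 0 0 0 0; 0 0 0 0 0; 0 0 0 0 0'; python3 - <<'E'
from meas import *
im,d=snap('side','c1')
u,v=proj('side',[[531,390,40]])[0].astype(int)
a=im[v-60:v+60,u-60:u+60];cv2.imwrite('pics/c1z.png',cv2.resize(a,None,fx=5,fy=5,interpolation=cv2.INTER_CUBIC)[:,:,::-1])
im,d=snap('top','c1t')
P,C,px=blob(im,(325,198,376,250),lambda h,s,v:(s<60),6);q=cv2.minAreaRect(C[:,:2].astype(np.float32));print('tile',np.round(q[0],1))
P,C,px=blob(im,(330,204,370,245),lambda h,s,v:(s>70),18);rep('saucer',P,C)
P,C,px=blob(im,(355,285,392,322),lambda h,s,v:(s<60)&(v>150),46);rep('white',P,C)
E
```

```text
t: 16.65
tcp_pos: [531.4, 388.9, 53.8]
tool_rot: [3.141, -0.0, 1.569]
wrist_force: [-0.9, -0.4, 0.1]
opening: 85.1
tile [604.  -45.9]
saucer centroid [603. -48.] minC [603.1 -47.7] 32.4 bbox mid [602.6 -48.5]
white centroid [422.5 -95.6] minC [422.4 -95.5] 29.8 bbox mid [423.2 -96. ]
```

View pics/c1z.png

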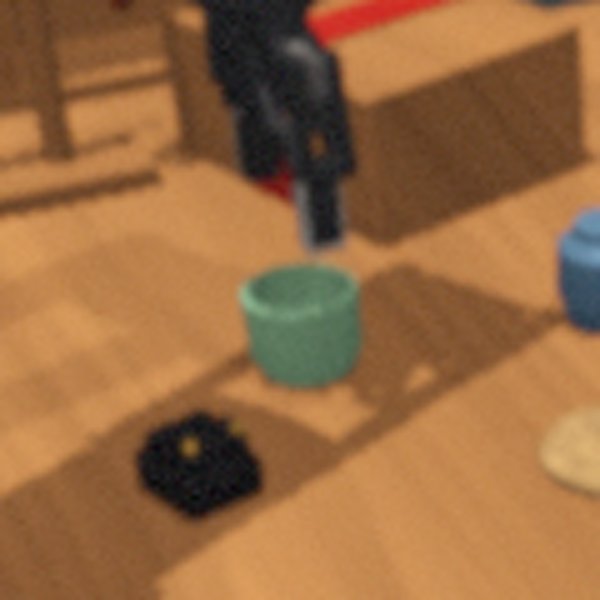

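View pics/c1t.png

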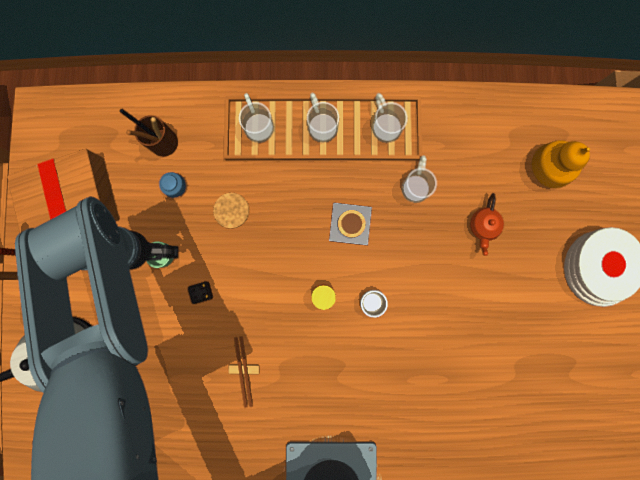

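```bash
python3 - <<'E'
from meas import *
im,d=load('c1t')
a=im[198:250,325:377];cv2.imwrite('pics/c1tz.png',cv2.resize(a,None,fx=11,fy=11,interpolation=cv2.INTER_NEAREST)[:,:,::-1])
hsv=cv2.cvtColor(im,cv2.COLOR_RGB2HSV)
for th in(60,80,100,120):
    P,C,px=blob(im,(333,206,368,242),lambda h,s,v:(s>th),18);rep(f'{th}',P,C)
P,C,px=blob(im,(336,210,366,238),lambda h,s,v:(v<135)&(s>130)&(h<20),18);rep('dark middle',P,C)
i,d=load('top0');P,C,px=blob(i,(245,277,271,303),lambda h,s,v:(v<140),12);rep('dark middle before',P,C)
E
```

```text
60 centroid [603. -48.] minC [603.4 -47.7] 32.5 bbox mid [602.6 -48.5]
80 centroid [603.1 -47.8] minC [603.1 -47.9] 32.0 bbox mid [602.6 -48.5]
100 centroid [603.  -47.9] minC [603.2 -48. ] 31.9 bbox mid [602.6 -48.5]
120 centroid [603.2 -47.7] minC [603.2 -47.7] 31.3 bbox mid [603.8 -47.4]
dark middle centroid [615.7 -49.3] minC [603.8 -47.4] 21.7 bbox mid [610.6 -47.4]
dark middle before centroid [451.2 166.8] minC [451.3 166.8] 22.6 bbox mid [451.6 166.3]
```

View pics/c1tz.png

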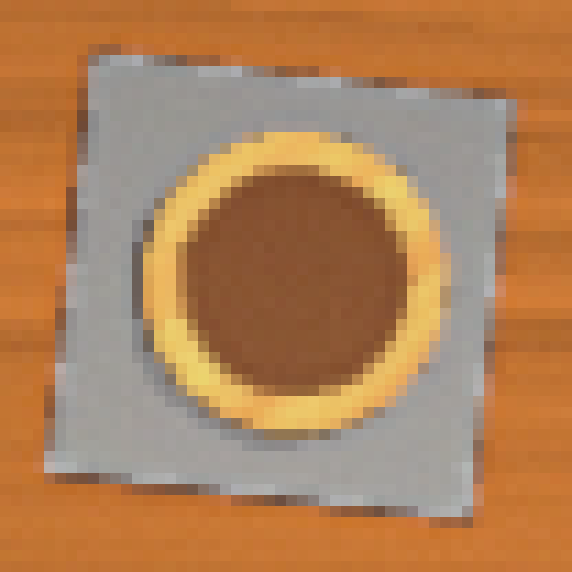

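The saucer lies flat on the tile but about 2 mm to the −y side: saucer centre at crop (297,283) against tile centre (280,287). A quick re-grip, centred properly, mends it before the cup goes on.

```bash
python3 -m pendant '0 -0.02 0.0035 0 0; 0 -0.04 0.007 0 0; 0 -0.04 0.007 0 0; 0 -0.04 0.007 0 0; 0 -0.04 0.007 0 0; 0 -0.04 0.007 0 0; 0 -0.04 0.007 0 0; 0 -0.04 0.007 0 0; 0 -0.04 0.007 0 0; 0 -0.04 0.007 0 0; 0 -0.04 0.007 0 0; 0 -0.014 0 0 0; 0 0 0 0.01 0; 0 0 0 0.015 0; 0 0 0 0.01 0; 0 0 0 0 0; 0 0 0 0 0; 0 0 0 0 0'
```

```text
t: 18.55
tcp_pos: [604.7, -43.3, 18.9]
tool_rot: [3.141, 0.0, 1.572]
wrist_force: [0.3, 0.3, 1.3]
opening: 85.3
```

```bash
python3 -m pendant '0 0 0 0.012 0; 0 0 0 0.012 0; 0 0 0 0.007 0; 0 0 0 0.003 0; 0 0 0 0 0; 0 0 0 0 0; 0 0 0 0 0'
```

```text
t: 19.25
tcp_pos: [604.7, -44.2, -15.2]
tool_rot: [3.141, 0.0, 1.571]
wrist_force: [-1.0, -0.6, 1.1]
opening: 85.4
```

```bash
python3 -m pendant '0.2 0 0 0 0; 0.2 0 0 0 0; 1 0 0 0 0; 1 0 0 0 0; 1 0 0 0 0; 1 0 0.001 0 0; 1 0 0 0 0; 1 0 0 0 0'; python3 -m pendant '0.24 0 0 0 0; 0.2 0 0 0 0; 0.1 0 0 0 0; 0 0 0 0 0; 0 0 0 0 0; 0 0 0 -0.01 0; 0 0 0 -0.02 0; 0 0 0 -0.04 0; 0 0.02 -0.0035 0 0; 0 0.04 -0.007 0 0; 0 0.04 -0.007 0 0; 0 0.04 -0.007 0 0; 0 0.04 -0.007 0 0; 0 0.04 -0.007 0 0; 0 0.04 -0.007 0 0; 0 0.04 -0.007 0 0; 0 0.04 -0.007 0 0;0 0.04 -0.007 0 0;0 0.04 -0.007 0 0; 0 0.014 0 0 0'; python3 -m pendant '0 0 0 0 0; 0 0 0 0 0; 0 0 0 0 0'; python3 - <<'E'
from meas import *
im,d=snap('top','c2t')
P,C,px=blob(im,(325,198,376,250),lambda h,s,v:(s<60),6);q=cv2.minAreaRect(C[:,:2].astype(np.float32));print('tile',np.round(q[0],1))
for th in(80,120):
    P,C,px=blob(im,(333,206,368,242),lambda h,s,v:(s>th),18);rep(f'{th}',P,C)
a=im[198:250,325:377];cv2.imwrite('pics/c2tz.png',cv2.resize(a,None,fx=11,fy=11,interpolation=cv2.INTER_NEAREST)[:,:,::-1])
E
```

```text
t: 20.05
tcp_pos: [604.5, -44.1, -14.3]
tool_rot: [-3.141, 0.0, 1.571]
wrist_force: [-5.3, -1.1, 10.0]
opening: 60.6
t: 22.05
tcp_pos: [530.3, 393.9, 55.2]
tool_rot: [3.141, -0.002, 1.574]
wrist_force: [0.4, -1.0, 0.3]
opening: 85.3
t: 22.35
tcp_pos: [532.2, 388.3, 54.5]
tool_rot: [-3.141, 0.001, 1.569]
wrist_force: [0.4, 0.2, 0.4]
opening: 85.5
tile [604.1 -45.9]
80 centroid [603.5 -45.9] minC [603.4 -46.1] 32.2 bbox mid [602.6 -46.2]
120 centroid [603.7 -45.6] minC [603.7 -45.6] 31.3 bbox mid [603.8 -45.1]
```

View pics/c2tz.png

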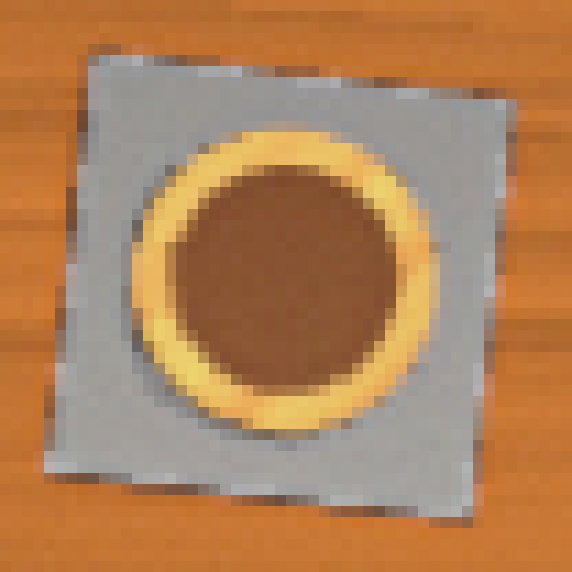

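```bash
python3 -m pendant '0 0.002 0 0.015 0; 0 0 0 0.02 0; 0 0 0 0.015 0; 0 0 0 0.008 0; 0 0 0 0 0; 0.15 0 0 0 0; 0.25 0 0 0 0; 0.25 0 0 0 0; 1 0 0 0 0; 1 0 0 0 0; 1 0 0 0 0; 1 0 0 0 0'; python3 - <<'E'
from meas import *
im,d=snap('side','c3')
u,v=proj('side',[[531,390,40]])[0].astype(int)
a=im[v-60:v+60,u-60:u+60];cv2.imwrite('pics/c3z.png',cv2.resize(a,None,fx=5,fy=5,interpolation=cv2.INTER_CUBIC)[:,:,::-1])
E
```

```text
t: 23.6
tcp_pos: [532.7, 392.5, -2.0]
tool_rot: [3.139, -0.001, 1.571]
wrist_force: [0.7, 0.3, 6.0]
opening: 57.8
```

View pics/c3z.png

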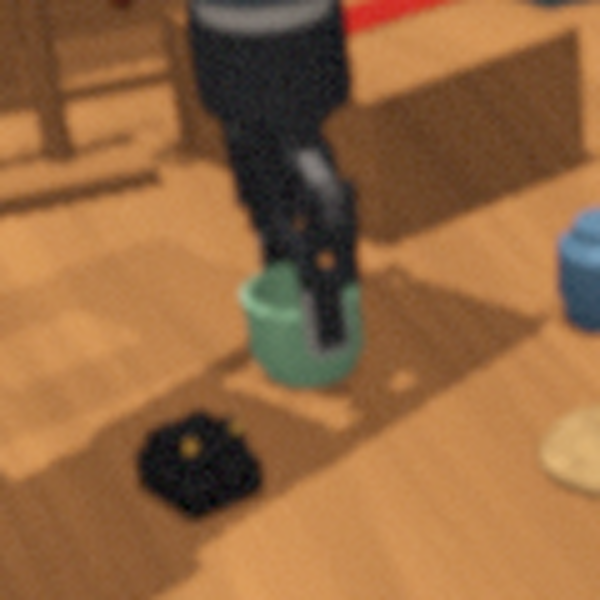

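```bash
python3 -m pendant '1 0 0 -0.003 0; 1 0 0 -0.007 0; 1 0 0 -0.02 0; 1 0 0 -0.03 0; 1 0 0 0 0; 1 0 0 0 0;1 0 0 0 0'; python3 - <<'E'
from meas import *
im,d=snap('side','c4')
u,v=proj('side',[[531,390,70]])[0].astype(int)
a=im[v-60:v+60,u-60:u+60];cv2.imwrite('pics/c4z.png',cv2.resize(a,None,fx=5,fy=5,interpolation=cv2.INTER_CUBIC)[:,:,::-1])
E
```

```text
t: 24.35
tcp_pos: [530.9, 391.6, 55.4]
tool_rot: [-3.14, 0.001, 1.571]
wrist_force: [0.3, 0.8, -0.4]
opening: 57.8
```

View pics/c4z.png

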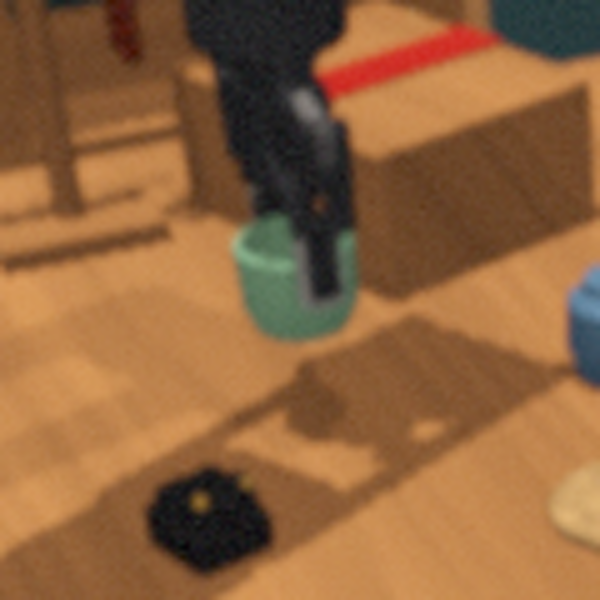

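```bash
python3 -m pendant '1 -0.015 0.003 0 0; 1 -0.03 0.005 0 0; 1 -0.04 0.007 0 0; 1 -0.04 0.007 0 0; 1 -0.04 0.007 0 0; 1 -0.04 0.007 0 0; 1 -0.04 0.007 0 0; 1 -0.04 0.007 0 0; 1 -0.04 0.007 0 0; 1 -0.04 0.007 0 0; 1 -0.035 0.005 0 0; 1 -0.025 0.004 0 0; 1 -0.01 0.001 0 0; 1 0 0 0.005 0; 1 0 0 0.01 0; 1 0 0 0.005 0; 1 0 0 0 0; 1 0 0 0 0; 1 0 0 0 0; 1 0 0 0 0'
```

```text
t: 26.4
tcp_pos: [606.1, -42.7, 36.8]
tool_rot: [3.141, 0.0, 1.572]
wrist_force: [-0.3, 0.6, -0.5]
opening: 57.5
```

```bash
python3 -m pendant '1 -0.001 -0.0005 0.008 0; 1 0 0 0.006 0; 1 0 0 0.003 0; 1 0 0 0 0; 1 0 0 0 0; 1 0 0 0 0'; python3 - <<'E'
from meas import *
im,d=snap('side','c5')
u,v=proj('side',[[604,-46,40]])[0].astype(int)
a=im[v-60:v+60,u-60:u+60];cv2.imwrite('pics/c5z.png',cv2.resize(a,None,fx=5,fy=5,interpolation=cv2.INTER_CUBIC)[:,:,::-1])
print(sensors.read_state()['tcp_pos'])
E
```

```text
t: 27.0
tcp_pos: [605.5, -44.1, 19.6]
tool_rot: [3.141, 0.0, 1.571]
wrist_force: [-1.1, 0.1, -0.8]
opening: 57.8
[605.51120146 -44.09128349  19.61828859]
```

View pics/c5z.png

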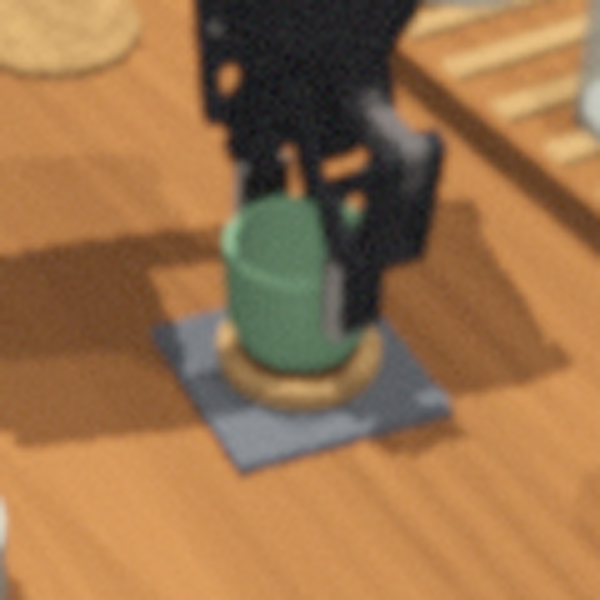

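```bash
python3 -m pendant '1 0 0 0.001 0; 1 0 0 0.001 0; 1 0 0 0 0;1 0 0 0 0'; python3 -m pendant '1 0 0 0.0007 0; 1 0 0 0 0';python3 -m pendant '1 0 0 0.0007 0; 1 0 0 0 0'
```

```text
t: 27.45
tcp_pos: [605.3, -44.0, 17.4]
tool_rot: [-3.142, -0.0, 1.571]
wrist_force: [-0.3, 0.4, 0.1]
opening: 57.4
t: 27.65
tcp_pos: [605.2, -44.0, 16.6]
tool_rot: [-3.142, -0.0, 1.571]
wrist_force: [0.2, -0.9, -1.1]
opening: 57.7
t: 27.85
tcp_pos: [605.3, -44.1, 16.0]
tool_rot: [3.142, 0.0, 1.571]
wrist_force: [0.1, 0.3, -0.7]
opening: 57.8
```

```bash
python3 -m pendant '1 0 0 0.0007 0; 1 0 0 0 0';python3 -m pendant '1 0 0 0.0007 0; 1 0 0 0 0';python3 -m pendant '1 0 0 0.0007 0; 1 0 0 0 0'
```

```text
t: 28.05
tcp_pos: [605.4, -44.0, 16.0]
tool_rot: [3.141, 0.0, 1.571]
wrist_force: [-1.3, 0.6, 5.6]
opening: 57.6
t: 28.25
tcp_pos: [605.4, -44.0, 16.0]
tool_rot: [3.141, 0.0, 1.571]
wrist_force: [-3.8, 0.7, 8.4]
opening: 57.8
t: 28.45
tcp_pos: [605.5, -44.1, 15.9]
tool_rot: [3.141, 0.0, 1.571]
wrist_force: [-6.4, 0.1, 13.8]
opening: 57.7
```

```bash
python3 -m pendant '1 0 0 -0.001 0; 0.28 0 0 0 0; 0.24 0 0 0 0; 0.2 0 0 0 0; 0.1 0 0 0 0; 0 0 0 0 0; 0 0 0 0 0; 0 0 0 -0.01 0; 0 0 0 -0.02 0; 0 0 0 -0.04 0; 0 0 0 -0.02 0'; python3 - <<'E'
from meas import *
im,d=snap('side','c6')
u,v=proj('side',[[604,-46,40]])[0].astype(int)
a=im[v-60:v+60,u-60:u+60];cv2.imwrite('pics/c6z.png',cv2.resize(a,None,fx=5,fy=5,interpolation=cv2.INTER_CUBIC)[:,:,::-1])
print(sensors.read_state()['tcp_pos'])
E
```

```text
t: 29.55
tcp_pos: [606.8, -44.4, 108.7]
tool_rot: [3.137, 0.001, 1.571]
wrist_force: [0.2, 0.5, -0.9]
opening: 85.4
[608.5211867  -44.74000515 111.68893829]
```

View pics/c6z.png

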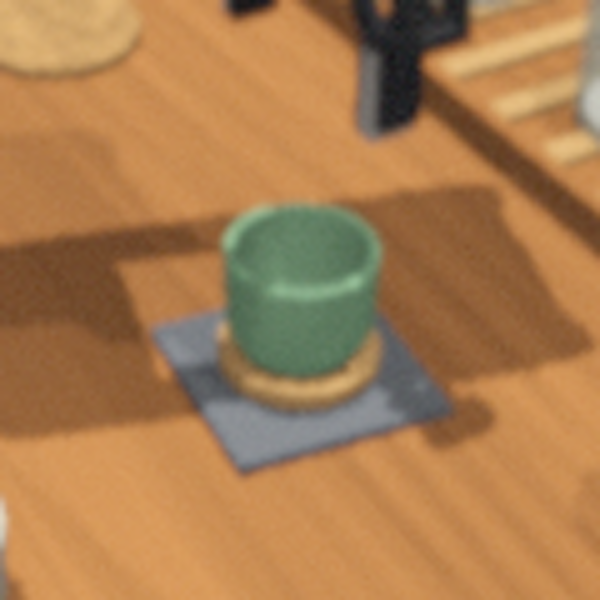

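```bash
python3 -m pendant '0 0.005 -0.014 0 0; 0 0.011 -0.03 0 0; 0 0.012 -0.03 0 0; 0 0.012 -0.03 0 0; 0 0.012 -0.03 0 0; 0 0.01 -0.023 0 0; 0 0 -0.01 0 0; 0 0 0 0.02 0; 0 0 0 0 0; 0 0 0 0 0; 0 0 0 0 0'; python3 - <<'E'
from meas import *
im,d=snap('top','d1')
a=im[190:330,300:400];cv2.imwrite('pics/d1z.png',cv2.resize(a,None,fx=5,fy=5,interpolation=cv2.INTER_NEAREST)[:,:,::-1])
P,C,px=blob(im,(325,195,376,250),lambda h,s,v:(h>40)&(h<95)&(s>40)&(v>115),64);rep('green',P,C)
P,C,px=blob(im,(333,206,368,242),lambda h,s,v:(s>60)&(v>60),18);rep('saucer?',P,C)
E
```

```text
t: 30.7
tcp_pos: [439.3, 17.5, 85.5]
tool_rot: [3.141, 0.0, 1.571]
wrist_force: [-0.3, -1.1, 0.4]
opening: 85.4
green centroid [603.8 -45.9] minC [603.6 -45.8] 30.2 bbox mid [603.1 -46.8]
saucer? centroid [604.7 -46.5] minC [605.6 -46.4] 34.3 bbox mid [604.9 -46.2]
```

View pics/d1z.png

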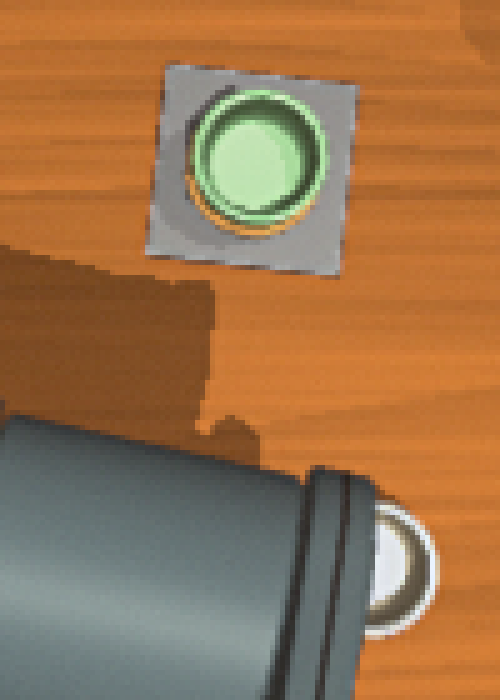

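```bash
python3 -m pendant '0 0 -0.0005 0.02 0; 0 0 0 0.025 0; 0 0 0 0.02 0; 0 0 0 0.01 0; 0 0 0 0.002 0; 0 0 0 0 0; 0 0 0 0 0; 0.2 0 0 0 0; 0.3 0 0 0 0; 0.3 0 0 0 0; 1 0 0 0 0; 1 0 0 0 0; 1 0 0 0 0; 1 0 0 0 0'; python3 - <<'E'
from meas import *
im,d=snap('side','d2')
u,v=proj('side',[[438,17,50]])[0].astype(int)
a=im[v-60:v+60,u-60:u+60];cv2.imwrite('pics/d2z.png',cv2.resize(a,None,fx=5,fy=5,interpolation=cv2.INTER_CUBIC)[:,:,::-1])
E
```

```text
t: 32.15
tcp_pos: [438.0, 17.9, 8.5]
tool_rot: [3.141, 0.0, 1.571]
wrist_force: [-1.6, 0.7, 7.6]
opening: 51.7
```

View pics/d2z.png

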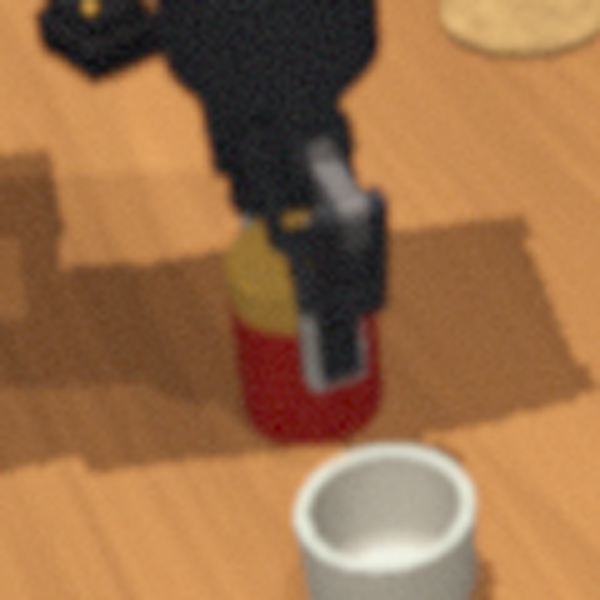

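```bash
python3 -m pendant '1 0 0 -0.005 0; 1 0 0 -0.015 0; 1 0 0 -0.02 0; 1 0.01 0.009 0 0; 1 0.025 0.023 0 0; 1 0.03 0.0275 0 0; 1 0.03 0.0275 0 0; 1 0.03 0.0275 0 0; 1 0.03 0.0275 0 0; 1 0.03 0.0275 0 0; 1 0.02 0.0185 0 0; 1 0.01 0.01 0 0; 1 0 0 0.01 0; 1 0 0 0.01 0; 1 0 0 0 0; 1 0 0 0 0; 1 0 0 0 0; 1 0 0 0 0'
```

```text
t: 34.0
tcp_pos: [636.1, 232.6, 28.6]
tool_rot: [3.141, -0.0, 1.57]
wrist_force: [-0.9, -0.8, -2.2]
opening: 51.3
```

```bash
python3 -m pendant '1 0.0008 -0.0002 0.006 0; 1 0 0 0.004 0; 1 0 0 0.002 0; 1 0 0 0 0; 1 0 0 0 0'; python3 -m pendant '1 0 0 0.0007 0; 1 0 0 0 0'; python3 -m pendant '1 0 0 0.0007 0; 1 0 0 0 0';python3 -m pendant '1 0 0 0.0007 0; 1 0 0 0 0'; python3 - <<'E'
from meas import *
im,d=snap('side','d3')
u,v=proj('side',[[636,233,40]])[0].astype(int)
a=im[v-60:v+60,u-60:u+60];cv2.imwrite('pics/d3z.png',cv2.resize(a,None,fx=5,fy=5,interpolation=cv2.INTER_CUBIC)[:,:,::-1])
E
```

```text
t: 34.5
tcp_pos: [635.5, 233.8, 15.8]
tool_rot: [-3.141, 0.0, 1.571]
wrist_force: [-0.1, -0.0, -1.8]
opening: 51.5
t: 34.7
tcp_pos: [635.6, 233.8, 15.3]
tool_rot: [3.141, -0.0, 1.571]
wrist_force: [-0.8, -0.6, -2.1]
opening: 51.5
t: 34.9
tcp_pos: [635.7, 233.8, 14.7]
tool_rot: [3.141, -0.0, 1.571]
wrist_force: [0.5, -0.3, -2.0]
opening: 51.3
t: 35.1
tcp_pos: [635.8, 233.9, 14.7]
tool_rot: [3.141, -0.0, 1.571]
wrist_force: [-1.6, 0.2, 4.2]
opening: 51.3
```

View pics/d3z.png

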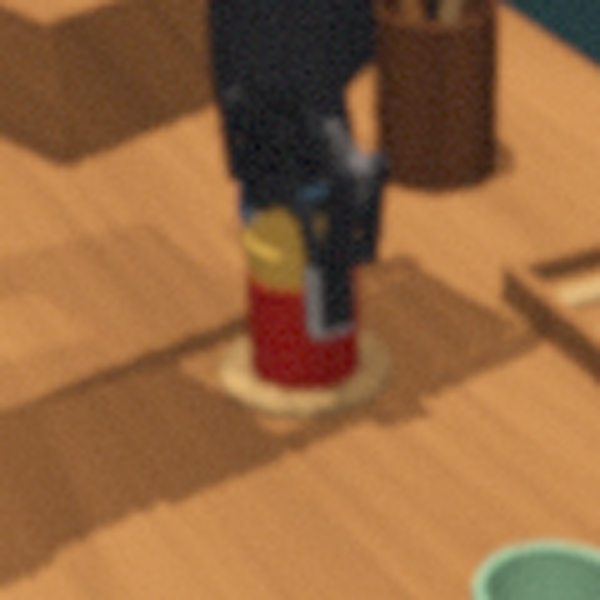

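Contact. Release, lift and go toward the white cup.

```bash
python3 -m pendant '0.34 0 0 0 0; 0.3 0 0 0 0; 0.2 0 0 0 0; 0.1 0 0 0 0; 0 0 0 0 0; 0 0 0 0 0; 0 0 0 -0.02 0; 0 0 0 -0.04 0; 0 0 0 -0.03 0; 0 -0.015 -0.01 0 0; 0 -0.03 -0.02 0 0; 0 -0.036 -0.024 0 0; 0 -0.036 -0.024 0 0; 0 -0.036 -0.024 0 0; 0 -0.036 -0.024 0 0; 0 -0.036 -0.024 0 0; 0 -0.036 -0.024 0 0; 0 -0.036 -0.024 0 0; 0 -0.02 -0.0135 0 0; 0 -0.0105 0 0 0'; python3 -m pendant '0 0 0 0.03 0; 0 0 0 0.02 0; 0 0 0 0 0; 0 0 0 0 0; 0 0 0 0 0'; python3 - <<'E'
from meas import *
im,d=snap('top','e1')
a=im[170:270,200:300];cv2.imwrite('pics/e1z.png',cv2.resize(a,None,fx=6,fy=6,interpolation=cv2.INTER_NEAREST)[:,:,::-1])
P,C,px=blob(im,(210,190,256,232),lambda h,s,v:(h>21)&(h<33)&(v>140)&(s>150),78);rep('caddy',P,C)
P,C,px=blob(im,(325,195,376,250),lambda h,s,v:(h>40)&(h<95)&(s>40)&(v>115),64);rep('green',P,C)
im,d=snap('side','e1s')
E
```

```text
t: 37.15
tcp_pos: [422.6, -95.1, 104.0]
tool_rot: [-3.141, 0.0, 1.568]
wrist_force: [0.9, 0.7, -0.1]
opening: 85.4
t: 37.65
tcp_pos: [425.3, -93.8, 54.8]
tool_rot: [3.14, 0.001, 1.572]
wrist_force: [-0.2, 0.1, -0.3]
opening: 85.3
caddy centroid [635.1 231.3] minC [635.2 231.1] 25.9 bbox mid [635.5 231.3]
green centroid [603.8 -45.9] minC [603.6 -45.8] 30.2 bbox mid [603.1 -46.8]
```

View pics/e1z.png

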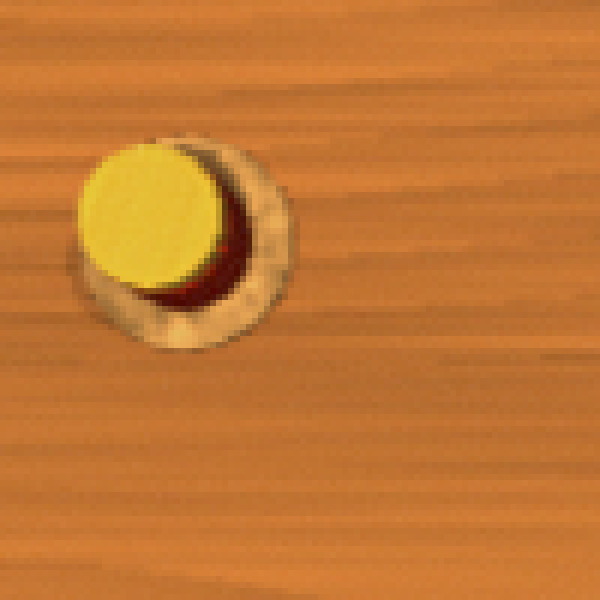

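View pics/e1s.png

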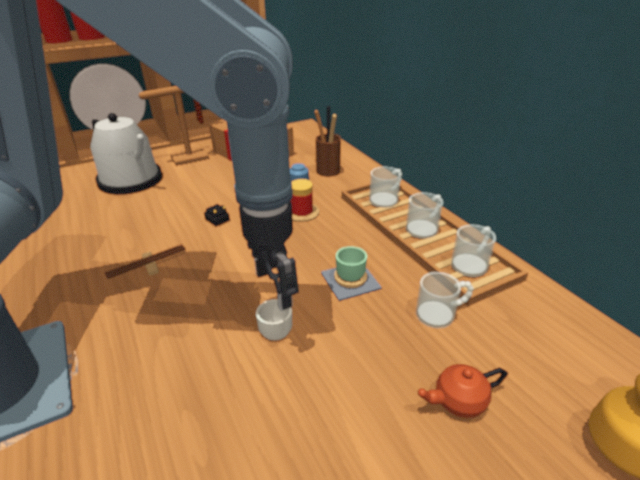

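```bash
python3 -m pendant '0 0 -0.001 0.015 0; 0 0 0 0.02 0; 0 0 0 0.015 0; 0 0 0 0.008 0; 0 0 0 0 0; 0 0 0 0 0; 0.15 0 0 0 0; 0.25 0 0 0 0; 0.25 0 0 0 0; 1 0 0 0 0; 1 0 0 0 0; 1 0 0 0 0; 1 0 0 0 0'; python3 -m pendant '1 0 0 -0.003 0; 1 0 0 -0.007 0; 1 0 0 -0.02 0; 1 0 0 -0.02 0; 1 0 0 0 0; 1 0 0 0 0'
```

```text
t: 39.05
tcp_pos: [423.5, -93.9, -3.1]
tool_rot: [3.141, 0.0, 1.571]
wrist_force: [-2.1, 1.9, 11.8]
opening: 58.2
t: 39.65
tcp_pos: [423.3, -93.8, 46.1]
tool_rot: [3.141, 0.001, 1.571]
wrist_force: [-0.1, -0.3, -1.4]
opening: 58.0
```

```bash
python3 -m pendant '1 0.01 0.01 0 0; 1 0.025 0.025 0 0; 1 0.03 0.031 0 0; 1 0.03 0.031 0 0; 1 0.03 0.031 0 0; 1 0.03 0.031 0 0; 1 0.02 0.023 0 0; 1 0.0135 0.0155 0 0; 1 0 0 0.01 0; 1 0 0 0.015 0; 1 0 0 0.005 0; 1 0 0 0 0; 1 0 0 0 0; 1 0 0 0 0; 1 0 0 0 0'
```

```text
t: 41.15
tcp_pos: [621.0, 94.5, 16.6]
tool_rot: [3.14, 0.0, 1.571]
wrist_force: [0.1, -0.2, -0.2]
opening: 58.6
```

```bash
python3 -m pendant '1 0.0002 -0.0003 0.008 0; 1 0 0 0.006 0; 1 0 0 0.003 0; 1 0 0 0.001 0; 1 0 0 0 0; 1 0 0 0 0'; python3 -m pendant '1 0 0 0.0007 0; 1 0 0 0 0'; python3 -m pendant '1 0 0 0.0007 0; 1 0 0 0 0';python3 -m pendant '1 0 0 0.0007 0; 1 0 0 0 0'
```

```text
t: 41.75
tcp_pos: [620.5, 95.0, -2.1]
tool_rot: [3.141, 0.0, 1.571]
wrist_force: [-0.1, 0.8, -0.7]
opening: 58.4
t: 41.95
tcp_pos: [620.4, 95.0, -2.8]
tool_rot: [3.141, 0.0, 1.571]
wrist_force: [0.6, 0.6, -0.9]
opening: 58.4
t: 42.15
tcp_pos: [620.4, 95.0, -3.0]
tool_rot: [3.141, 0.0, 1.571]
wrist_force: [-1.8, 0.1, 3.9]
opening: 58.3
t: 42.35
tcp_pos: [620.5, 95.0, -3.0]
tool_rot: [3.141, 0.0, 1.571]
wrist_force: [-3.1, 0.0, 8.9]
opening: 58.1
```

```bash
python3 -m pendant '1 0 0 -0.001 0; 0.28 0 0 0 0; 0.24 0 0 0 0; 0.2 0 0 0 0; 0.1 0 0 0 0; 0 0 0 0 0; 0 0 0 0 0; 0 0 0 -0.02 0; 0 0 0 -0.04 0; 0 0 0 -0.03 0; 0 0.01 -0.01 0 0; 0 0.03 -0.025 0 0; 0 0.035 -0.03 0 0; 0 0.035 -0.03 0 0; 0 0.035 -0.03 0 0; 0 0.035 -0.03 0 0; 0 0.0244 -0.0194 0 0; 0 0 0 0 0.15; 0 0 0 0 0.15; 0 0 0 0 0.15'; python3 -m pendant '0 0 0 0 0.15; 0 0 0 0 0.15; 0 0 0 0 0.15; 0 0 0 0 0.15; 0 0 0 0 0.15; 0 0 0 0 0.09; 0 0 0 0 0; 0 0 0 0 0; 0 0 0 0 0'; python3 - <<'E'
from meas import *
im,d=snap('top','f1')
P,C,px=blob(im,(265,195,315,240),lambda h,s,v:(s<60)&(v>150),46);rep('white',P,C)
P,C,px=blob(im,(325,195,376,250),lambda h,s,v:(h>40)&(h<95)&(s>40)&(v>115),64);rep('green',P,C)
im,d=snap('side','f1s')
E
```

```text
t: 44.35
tcp_pos: [444.7, 299.8, 86.2]
tool_rot: [-3.141, 0.001, 1.116]
wrist_force: [0.7, -0.2, 0.1]
opening: 85.2
t: 45.25
tcp_pos: [445.5, 299.3, 86.5]
tool_rot: [3.142, 0.0, 0.283]
wrist_force: [0.1, -0.1, -0.1]
opening: 85.2
white centroid [619.2  92.6] minC [619.2  92.7] 29.7 bbox mid [619.7  92.7]
green centroid [603.8 -45.9] minC [603.6 -45.8] 30.2 bbox mid [603.1 -46.8]
```

View pics/f1.png

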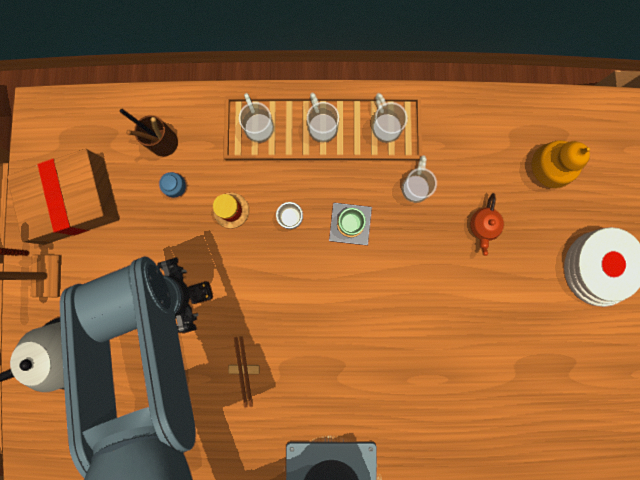

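View pics/f1s.png

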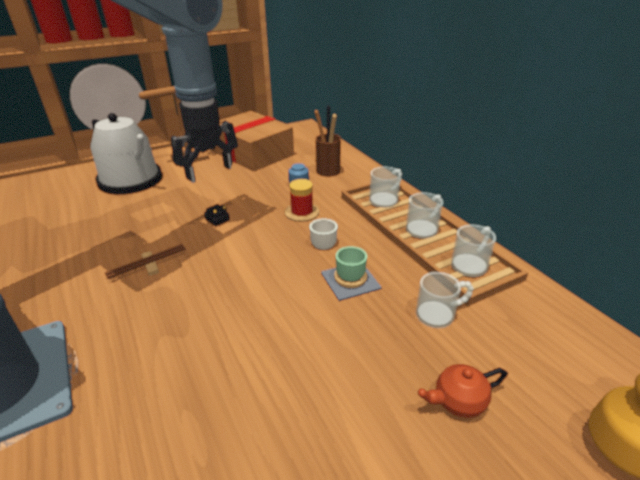

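```bash
python3 -m pendant '0 0 0 0.03 0; 0 0 0 0.035 0; 0 0 0 0.025 0; 0 0 0 0.01 0; 0 0 0 0.002 0; 0 0 0 0 0; 0 0 0 0 0; 0.2 0 0 0 0; 0.3 0 0 0 0; 0.4 0 0 0 0; 1 0 0 0 0; 1 0 0 0 0; 1 0 0 0 0; 1 0 0 0 0; 1 0 0 0 0'; python3 - <<'E'
from meas import *
im,d=snap('side','f2')
u,v=proj('side',[[446,299,30]])[0].astype(int)
a=im[v-60:v+60,u-60:u+60];cv2.imwrite('pics/f2z.png',cv2.resize(a,None,fx=5,fy=5,interpolation=cv2.INTER_CUBIC)[:,:,::-1])
E
```

```text
t: 46.85
tcp_pos: [446.3, 299.5, -14.6]
tool_rot: [-3.141, -0.001, 0.281]
wrist_force: [-1.4, 0.1, 4.6]
opening: 42.6
```

View pics/f2z.png

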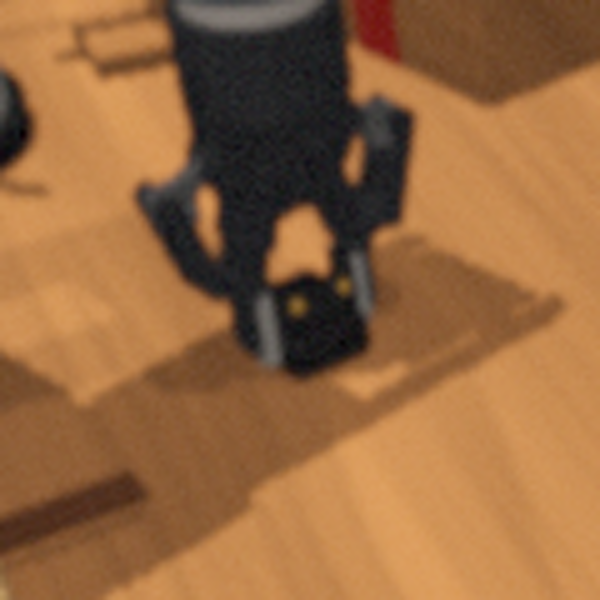

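```bash
python3 -m pendant '1 0 0 -0.005 0; 1 0 0 -0.015 0; 1 0 0 -0.03 0; 1 0 0 -0.03 0; 1 0 0 0 -0.1; 1 0 0 0 -0.12; 1 0 0 0 -0.15; 1 0 0 0 -0.15; 1 0 0 0 -0.15; 1 0 0 0 -0.15; 1 0 0 0 -0.15; 1 0 0 0 -0.1; 1 0 0 0 -0.049; 1 0 0 0 0; 1 0 0 0 0; 1 0 0 0 0'; python3 -m pendant '1 -0.01 0.0025 0 0; 1 -0.025 0.0055 0 0; 1 -0.038 0.0088 0 0; 1 -0.038 0.0088 0 0; 1 -0.038 0.0088 0 0; 1 -0.038 0.0088 0 0; 1 -0.038 0.0088 0 0; 1 -0.038 0.0088 0 0; 1 -0.038 0.0088 0 0; 1 -0.038 0.0088 0 0; 1 -0.038 0.0088 0 0; 1 -0.038 0.0088 0 0; 1 -0.038 0.0088 0 0; 1 -0.038 0.0088 0 0; 1 -0.038 0.0088 0 0; 1 -0.038 0.0088 0 0; 1 -0.025 0.004 0 0; 1 0 0 0 0; 1 0 0 0 0; 1 0 0 0 0'
```

```text
t: 48.5
tcp_pos: [445.7, 299.3, 64.7]
tool_rot: [-3.141, 0.0, 1.399]
wrist_force: [-0.2, -0.4, -1.0]
opening: 42.7
t: 50.5
tcp_pos: [477.8, -305.9, 64.5]
tool_rot: [-3.141, -0.001, 1.4]
wrist_force: [-0.5, 0.5, -1.6]
opening: 42.6
```

```bash
python3 -m pendant '1 -0.0133 0.003 0.01 0; 1 -0.013 0.0028 0.02 0; 1 0 0 0.015 0; 1 0 0 0.01 0; 1 0 0 0 0; 1 0 0 0 0; 1 0 0 0 0; 1 0 0 0 0'; python3 - <<'E'
from meas import *
im,d=snap('side','g1')
u,v=proj('side',[[500,-335,20]])[0].astype(int);print(u,v)
a=im[max(0,v-80):v+80,u-100:u+100];cv2.imwrite('pics/g1z.png',cv2.resize(a,None,fx=4,fy=4,interpolation=cv2.INTER_CUBIC)[:,:,::-1])
snap('top','g1t')
E
```

```text
t: 51.3
tcp_pos: [480.2, -334.2, 10.6]
tool_rot: [3.14, 0.001, 1.4]
wrist_force: [-0.2, -0.3, -1.0]
opening: 42.7
395 412
```

View pics/g1z.png

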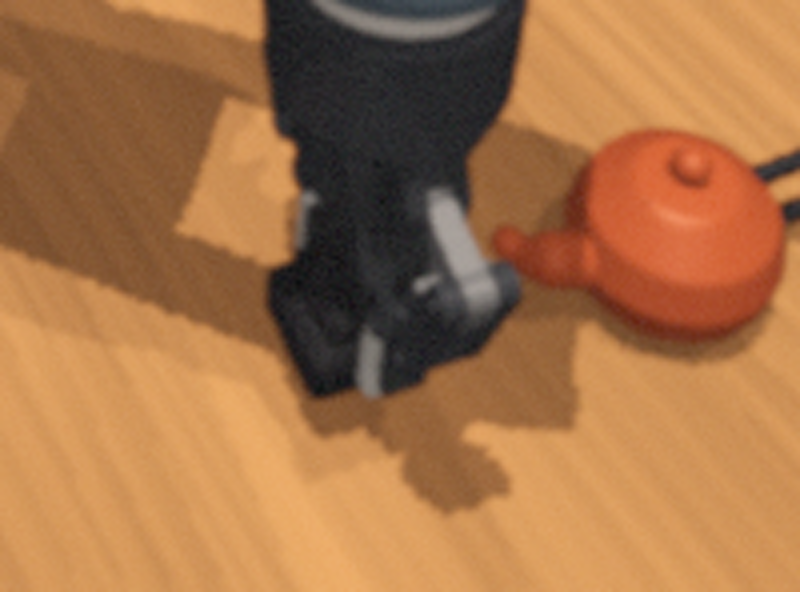

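View pics/g1t.png

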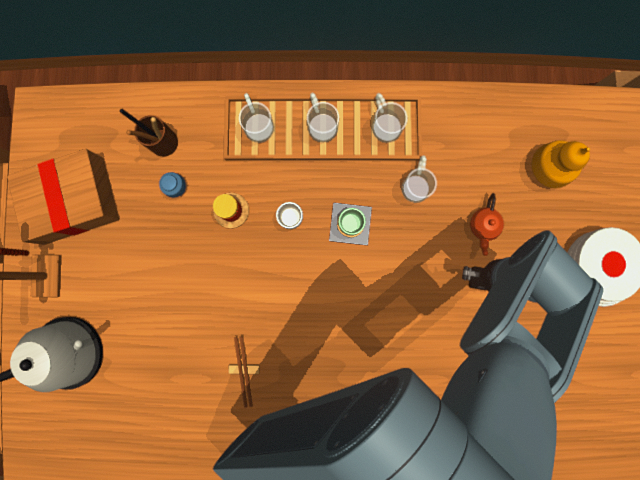

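```bash
python3 -m pendant '1 0.001 -0.0008 0.01 0; 1 0 0 0.008 0; 1 0 0 0.003 0; 1 0 0 0.002 0; 1 0 0 0 0; 1 0 0 0 0'
```

```text
t: 52.0
tcp_pos: [479.1, -332.9, -13.3]
tool_rot: [3.142, 0.0, 1.4]
wrist_force: [-1.0, -0.2, -1.2]
opening: 42.7
```

```bash
python3 -m pendant '1 0 0 0.0007 0; 1 0 0 0 0'; python3 -m pendant '1 0 0 0.0007 0; 1 0 0 0 0'; python3 -m pendant '1 0 0 0.0007 0; 1 0 0 0 0'
```

```text
t: 52.2
tcp_pos: [479.2, -332.9, -13.8]
tool_rot: [3.141, 0.0, 1.4]
wrist_force: [-1.0, -0.4, -1.0]
opening: 42.3
t: 52.4
tcp_pos: [479.2, -332.9, -14.5]
tool_rot: [3.141, 0.0, 1.4]
wrist_force: [-0.5, 0.2, -1.2]
opening: 43.0
t: 52.6
tcp_pos: [479.2, -332.9, -14.6]
tool_rot: [3.141, 0.0, 1.4]
wrist_force: [-1.2, 0.2, 5.0]
opening: 42.6
```

```bash
python3 -m pendant '0.44 0 0 0 0; 0.4 0 0 0 0; 0.3 0 0 0 0; 0.15 0 0 0 0; 0 0 0 0 0; 0 0 0 0 0; 0 0 0 -0.01 0; 0 0 0 -0.03 0; 0 0 0 -0.04 0; 0 0 0 -0.04 0; 0 0.02 0 0 0; 0 0.04 0 0 0; 0 0.04 0 0 0; 0 0.04 0 0 0; 0 0.04 0 0 0; 0 0.02 0 0 0; 0 0 0 0 0; 0 0 0 0 0'; python3 - <<'E'
from meas import *
im,d=snap('top','g2t')
a=im[185:305,445:525];cv2.imwrite('pics/g2tz.png',cv2.resize(a,None,fx=5,fy=5,interpolation=cv2.INTER_NEAREST)[:,:,::-1])
P,C,px=blob(im,(462,255,506,300),lambda h,s,v:(v<75),24);rep('toad',P,C);print(px.mean(0))
q=cv2.minAreaRect(C[:,:2].astype(np.float32));print(np.round(q[0],1),np.round(q[1],1),q[2],cv2.boxPoints(q).round(1))
im,d=snap('side','g2s')
u,v=400,402
a=im[v-75:v+75,u-100:u+100];cv2.imwrite('pics/g2z.png',cv2.resize(a,None,fx=4,fy=4,interpolation=cv2.INTER_CUBIC)[:,:,::-1])
E
```

```text
t: 54.4
tcp_pos: [513.1, -135.3, 104.8]
tool_rot: [3.141, 0.001, 1.402]
wrist_force: [0.3, -0.0, -1.3]
opening: 85.3
toad centroid [ 466.4 -322. ] minC [ 480.1 -325.6] 56.6 bbox mid [ 480.  -325.6]
[471.6031746  282.94920635]
[ 481.1 -322.4] [ 27.5 111.4] 72.03264617919922 [[ 423.9 -318.3]
 [ 529.9 -352.7]
 [ 538.3 -326.5]
 [ 432.3 -292.2]]
```

View pics/g2tz.png

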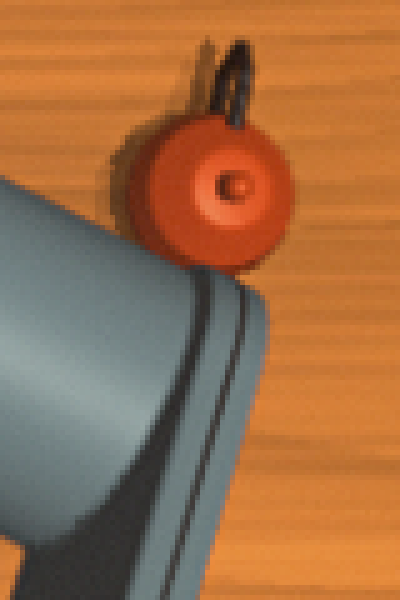

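View pics/g2z.png

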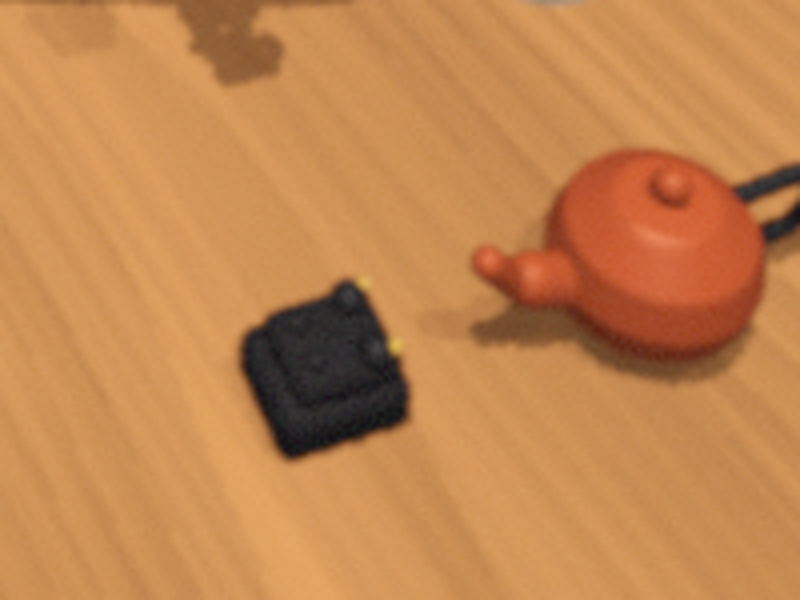

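Toad stands in front of the spout, facing it. The arm hides it from the top camera, so I retract further (toward −x,+y) for the check.

```bash
python3 -m pendant '0 0.03 -0.01 0 0; 0 0.04 -0.02 0 0; 0 0.04 -0.02 0 0; 0 0.04 -0.02 0 0; 0 0.04 -0.02 0 0; 0 0.04 -0.02 0 0; 0 0.04 0 0 0; 0 0.02 0 0 0; 0 0 0 0 0; 0 0 0 0 0; 0 0 0 0 0'; python3 - <<'E'
from meas import *
im,d=snap('top','g3t')
a=im[185:305,445:525];cv2.imwrite('pics/g3tz.png',cv2.resize(a,None,fx=5,fy=5,interpolation=cv2.INTER_NEAREST)[:,:,::-1])
P,C,px=blob(im,(462,258,506,305),lambda h,s,v:(v<75),24);rep('toad',P,C);print(px.mean(0))
q=cv2.minAreaRect(C[:,:2].astype(np.float32));print(np.round(q[0],1),np.round(q[1],1),q[2],cv2.boxPoints(q).round(1))
E
```

```text
t: 55.6
tcp_pos: [454.0, 167.3, 104.4]
tool_rot: [-3.141, 0.001, 1.398]
wrist_force: [0.6, 0.2, -0.3]
opening: 85.4
toad centroid [ 476.8 -330.4] minC [ 477.6 -330.1] 29.7 bbox mid [ 477.6 -331.2]
[475.16497462 278.35532995]
[ 477.3 -331. ] [46.7 47.7] 80.41783142089844 [[ 449.9 -350. ]
 [ 496.9 -358. ]
 [ 504.7 -311.9]
 [ 457.7 -304. ]]
```

View pics/g3tz.png

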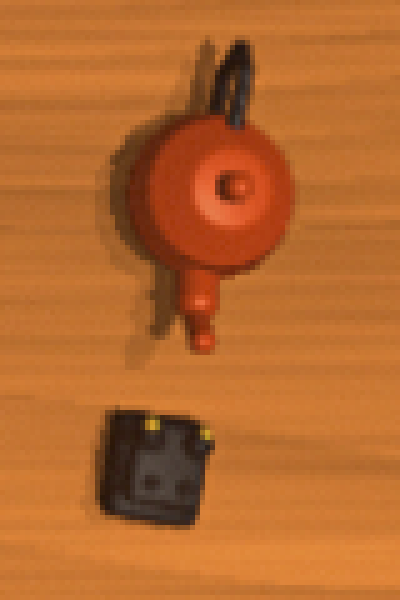

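View pics/g3t.png

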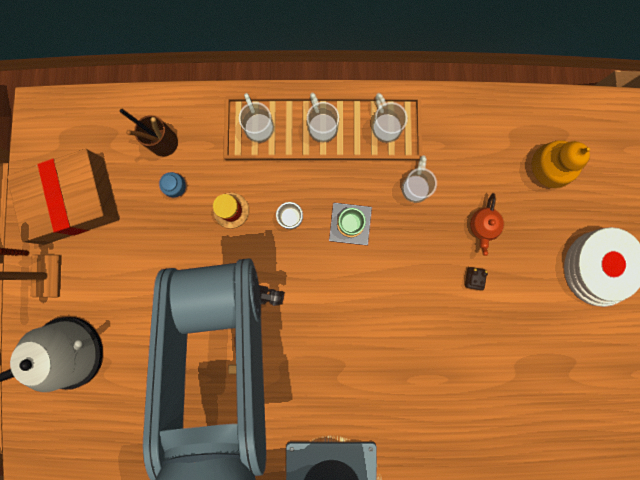

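```bash
python3 - <<'E'
from meas import *
a,_=load('top0');im,_=load('g3t')
for nm,b in(('jar',(155,166,192,202)),('mug',(400,155,440,205))):
    print(nm,'mean pixel change',np.abs(a[b[1]:b[3],b[0]:b[2]].astype(int)-im[b[1]:b[3],b[0]:b[2]]).mean().round(2))
P,C,px=blob(im,(265,195,315,240),lambda h,s,v:(s<60)&(v>150),46);rep('white',P,C)
P,C,px=blob(im,(210,190,256,232),lambda h,s,v:(h>21)&(h<33)&(v>140)&(s>150),78);rep('caddy',P,C)
P,C,px=blob(im,(325,195,376,250),lambda h,s,v:(h>40)&(h<95)&(s>40)&(v>115),64);rep('green',P,C)
r.finish_job()
E
```

```text
jar mean pixel change 5.83
mug mean pixel change 6.99
white centroid [619.2  92.6] minC [619.3  92.7] 29.7 bbox mid [619.7  92.7]
caddy centroid [635.2 231.3] minC [635.2 231.1] 25.9 bbox mid [635.5 231.3]
green centroid [603.8 -45.9] minC [603.6 -45.8] 30.2 bbox mid [603.1 -46.8]
the job is handed in; nothing more can be done
```

```bash
python3 - <<'E'
from meas import *
a,_=load('top0');im,_=load('g3t')
print('table noise',np.abs(a[280:330,400:440].astype(int)-im[280:330,400:440]).mean().round(2))
for i in(a,im):
    P,C,px=blob(i,(155,166,192,202),lambda h,s,v:(h>90)&(h<125)&(s>60),40);print(px.mean(0))
    P,C,px=blob(i,(400,165,440,205),lambda h,s,v:(s<70)&(v>120),30);print('mug',px.mean(0))
E
```

```text
table noise 6.43
the job is handed in; nothing more can be done
```

The tea table is set and the job is handed in, at about 56 s on the robot's clock. Everything was set down in the order asked, lowered until light contact was felt.

Last measurements, from the top camera:

| Item | Result |
|---|---|
| Saucer | about 0.5 mm from the tile's middle |
| Green cup | about 0.4 mm from the tile's centre, so about 0.3 mm from the saucer's |
| Caddy | about 0.7 mm from the coaster's centre |
| White cup | about 0.5 mm from the midpoint between tile and coaster |
| Toad | within about 1 mm of the spout's line, about 26–27 mm clear of the tip, facing the spout |
| Jar and mug | picture change of 5.8 and 7.0 grey levels, against 6.4 for bare table |

- **Saucer correction:** its first placing was about 2 mm off, so I gripped it again and re-centred it before the cup went on.
- **TCP height disagreed:** the reported TCP reads about 21 mm lower than the real fingertips. I found this by gently touching the table and allowed for it from then on.
- **Small disagreements:** the robot and camera frames differ by 1–2 mm. The spout's direction varied by about 1–2° between estimates, or up to 3 mm sideways at the toad.
- **Missed check:** I tried to measure the positions of the jar and mug once more after handing in, but the camera data were no longer available. Their check rests on the picture difference alone.

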